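# Pack the fixings crate from the sorting tray

### The arm

A 7-joint arm with a two-finger parallel gripper is mounted at the origin on the work surface. World frame = base frame: x ahead of the robot, y to its left, z up, the work surface at z = 0. Lengths are in m, angles in rad, forces in N, time in s.
With the tool pointing down it reaches from about 0.35 to 0.9 m from the base axis. Payload 19.9 kg.
Tool frame: the origin (TCP) lies midway between the tips of the shut fingers; the grasp point (between the pads) lies 19 mm behind it; z points along the fingers, y is the line along which they close (so a half turn about z gives the same grasp; the last joint's range is limited). The gripper opens to 94 mm and grips with 3 to 60 N. Pads are 16 mm wide; open, the fingers measure 119 mm over their backs; the gripper's body (75 mm by 177 mm) begins 78 mm behind the grasp point.
Start: joints at [-0.042, 0.417, -0.01, 1.614, 0.005, 1.111, -0.053], TCP at [0.625, 0, 0.173] pointing down, gripper open.
Joint ranges: [-2.81, 2.81], [-0.39, 2.02], [-1.27, 1.25], [0.06, 2.57], [-1.19, 4.33], [0.19, 2], [-2.82, 2.82]. Speed limits (rad/s): [1.89, 1.89, 2.39, 2.39, 3.01, 3.01, 3.01].

### API

Orientations are given as a rotation vector (axis times angle).
In Python, from station import telemetry, imaging, arm, finder gives the robot as it stands. The module is installed in compiled form; this text tells all that it offers.
- The arm moves only by the tool apply_moves, never from a script. Its argument "increments" is a list of rows, each a list of 6 numbers: the shift along the tool's x, y, z in units of 25 mm (1.0 is 25 mm), then the turn, a rotation vector about the tool's x, y, z in degrees. A call has 1 to 5 rows; each row is the pose to reach, as a shift and turn from the pose commanded when the call began, along the tool's axes at that moment; what a row does not reach only later rows make up. A row lasts 1/8 s, in which the tool goes at most 62.5 mm and 10.7 degrees, less where a joint would pass 70% of its speed; a pose out of reach is approached as far as the arm can. A call with a gripper value outside its range is refused whole. "claw" is the opening, from 0 (shut) to 1 (fully open), set as the call begins (left out, the last holds). The fingers move at their own pace and stop on an object; "squeeze" is the grip in N (left out, the last holds). Time passes only in rows, so rows that repeat a pose let the fingers close. It gives the time, the measured TCP pose, the force, the opening and the grip force at its end, in the units of the state.
- telemetry.get_state(): the state, without advancing time (a new reading comes with each control period).
- imaging.snapshot(name): name is "scene" or "side" or "wrist"; returns a dict with "image" (420x560x3 uint8, red, green, blue), "camera_matrix" (3x3 intrinsics, pixels), "cam_to_world" (4x4, takes a point from camera to world coordinates). Camera axes: x right, y down, z forward; pixel columns grow to the right and rows downward; lengths in m; the calibration is good to about 2 mm. A picture is of the moment at which its call begins. There is no depth.
- arm.hand_in(): hands the job in; it is judged then, once.
Trained networks look in a picture, given as the dict that the camera call returned (one of the last four; its "shot" number tells which), for a name from the list of things; names that differ only in an ending like _2 or _b are one class to them, and where a whole thing is asked for, a point or a joint stands for the part that bears it (a point fixed in the world has none). Each returns a list of dicts, best first, with "p" (0 to 1); they miss things now and then, are a little off and sometimes report something else, mostly with a low value. They report only what shows in the picture. A call takes as long as a camera call. They do not tell look-alikes from the thing itself.
- finder.recognise(picture, query): "bbox" ([centre column, centre row, width, height] in pixels, round what is visible of it).
- finder.place_of(picture, query): "at" ([column, row] in pixels: a listed point, or the origin of a listed thing).
The state is a dict: "t": time; "joint_pos": joint angles; "qd": joint speeds; "effort": joint torques, N m; "ee_pos": TCP position; "eef_rot": TCP orientation; "ft_force": force on the tool from outside, world axes, zero at the start; "torque": the same for the moment, N m; "width": finger opening in m; "grasp_force": force on a finger pad.
Only numpy, scipy, OpenCV 4.12 (cv2) and the standard library are available. Lean on these libraries where they do the work, as an engineer would, in place of code of your own. Each camera call takes 0.05 s, during which the arm holds its last target. There are 200 camera calls.

### The job

Lift the small steel sorting tray (the one with a wooden handle bar) off its rubber mat with its three steel fixings on it, and tip it over the open plywood crate so that all three slide into the crate. Put the empty tray back down flat on its mat, then swing the crate's lid fully shut and finally turn the steel turnbutton a quarter turn so that it lies square across the lid's edge. Leave the other things on the bench where they are.

Things in the scene. Friction and masses are not known exactly. Their poses are not given: they have to be found in the camera images.
- tray: bare steel sheet tray, 150 (x) by 130 mm (y), floor 4 mm; walls 36 mm high at +y and both x ends; the -y side is open (pouring lip), facing roughly right, to the crate. Over its middle a wooden handle bar along x: 142 mm long, 16 mm wide, from 60 to 90 mm above the underside, on 26 mm wide straps at both ends. 0.26 kg. Origin: centre of underside, z up
- tray_grip (a point): centre of the tray's handle bar, 75 mm above the underside; axes as the tray's
- tray_lip (a point): middle of the tray's open edge, on the floor's upper face: (0, -65, 4) mm in the tray's frame
- angle: L-shaped steel angle cleat lying in the tray, 60 x 45 mm, 36 mm tall; origin: centre of its underside as first laid
- channel: U-shaped steel channel piece lying in the tray, 64 x 42 mm, 30 mm tall; origin: centre of its underside as first laid
- clamp: stepped dark steel beam clamp lying in the tray, 62 x 40 mm, 32 mm tall; origin: centre of its underside as first laid
- mat: black rubber mat, 210 x 210 x 4 mm, fixed flat on the bench under the tray; origin: centre of its underside (its top is at z = 4 mm)
- crate: fixed plywood crate with battens, outside 200 (x) by 240 (y) by 110 mm high, walls and floor 10 mm; origin: centre of underside; +x (hinge side) points roughly away from the robot, -x is its front. Mid-front a wooden block carries the turnbutton: x = -140 to -100 mm, 50 mm wide, its top 120 mm above the bench
- crate_mouth (a point): centre of the crate's opening, in the plane of the rim (110 mm above its underside); axes as the crate's
- lid (a joint): lid angle in rad: 0 = shut, flat on the rim; 1.57 = upright; at most 2.1. It starts open, leaning back away from the robot; the stiff hinge stays where it is left. Plywood panel 200 mm (from hinge) by 240 mm (y), 10 mm thick, with two battens 25 mm wide and 10 mm thick on its outer face along its two sides (centred at y = +-100 mm), otherwise smooth
- lid_hinge (a point): middle of the lid's hinge line, on the crate's far top edge, (100, 0, 110) mm in the crate's frame; the line runs along the crate's y
- lid_edge (a point): middle of the lid's free edge, on its outer face (top face when shut): 200 mm from the hinge line, 10 mm off the inner face
- latch (a joint): turnbutton angle in rad: 0 = long arm along the crate's front (to the crate's +y), clear of the lid; 1.57 = its stop, arm pointing to +x across the front edge of the shut lid. Turns about a vertical axis, clockwise seen from above, stays where it is left, needs about 1 to 2 N at its tip
- latch_pivot (a point): turnbutton's pivot axis at half its height, (-122, 0, 133) mm in the crate's frame. Dark steel bar 95 mm long, 18 mm wide, 18 mm tall (124 to 142 mm above the bench; the shut lid's top face is at 120 mm), reaching 80 mm from the pivot on its long side and 15 mm on the other
- latch_tip (a point): end of the turnbutton's long arm, 80 mm from the pivot, at half its height
- spraycan: bystander: a grey spray can 170 mm tall, 60 mm across, beyond the mat; origin: centre of its underside; leave it where it is
- hammer: bystander: a claw hammer 260 mm long lying near the bench's left side; origin: centre of its underside; leave it where it is
- spanner: bystander: a steel spanner 180 mm long lying in front, between mat and crate; origin: centre of its underside; leave it where it is
- bin_a: bystander: an open blue plastic bin 110 x 160 x 70 mm beyond the mat; origin: centre of its underside; leave it where it is
- offcut: bystander: a timber offcut 150 x 70 x 45 mm to the left of the mat; origin: centre of its underside; leave it where it is
- carton: bystander: a closed cardboard carton 150 x 120 x 90 mm to the right of the crate; origin: centre of its underside; leave it where it is
- mug: bystander: a white mug, 90 mm tall, to the right, in front of the carton; origin: centre of its underside; leave it where it is
Not all that is in view belongs to the job. Leave any orange look-alike of the tray alone. What is shaped like the clamp but turquoise is not meant.

How it is judged:
By the outcome, as a careful person would: the job done as asked, in the order asked, and still so for the second after the job is handed in, with the robot touching nothing.
It also fails if it takes over 72 s, if anything falls off the work surface, if the arm or the gripper's body presses on something with over 40 N, if the wrist force passes 120 N, or if a joint passes its speed limit or range.

## Working session

There is one attempt and no reset: what is moved stays moved. The work goes in short steps, Python scripts to look and compute and a tool call to move; the robot and the scene stay as the last step left them, time stands still between calls to the robot, and variables do not carry over. Pictures are saved under pics/ and viewed, at most 10 in all, crops included, and the job is handed in when it is done.

Besides the shell and the picture viewer there is one more tool, called after "Call:" as name([rows], argument=value, ...), one row to a line, values as JSON. apply_moves: Moves the arm, as the interface text tells. Its arguments: {"type":"object","properties":{"increments":{"type":"array","items":{"type":"array","items":{"type":"number"}}},"claw":{"type":"number"},"squeeze":{"type":"number"}},"required":["increments"]}

```bash
mkdir -p pics
cat > h.py <<'E'
import numpy as np, cv2
from scipy.spatial.transform import Rotation as R
from station import telemetry, imaging, arm, finder
def save(p,n): cv2.imwrite('pics/'+n+'.png',cv2.cvtColor(p['image'],cv2.COLOR_RGB2BGR))
def ray(p,uv):
    T=np.array(p['cam_to_world']);K=np.array(p['camera_matrix'])
    d=T[:3,:3]@np.linalg.solve(K,[uv[0],uv[1],1.]);return T[:3,3],d/np.linalg.norm(d)
def atz(p,uv,z):
    o,d=ray(p,uv);return o+d*(z-o[2])/d[2]
def tri(obs):
    A=np.zeros((3,3));b=np.zeros(3);L=[]
    for p,uv in obs:
        o,d=ray(p,uv);M=np.eye(3)-np.outer(d,d);A+=M;b+=M@o;L.append((o,d))
    x=np.linalg.solve(A,b);return x,[round(1e3*float(np.linalg.norm(np.cross(d,x-o))),1) for o,d in L]
def proj(p,X):
    T=np.linalg.inv(np.array(p['cam_to_world']));c=T[:3,:3]@np.asarray(X)+T[:3,3];q=np.array(p['camera_matrix'])@c;return q[:2]/q[2]
E
python3 - <<'E'
from h import *
np.set_printoptions(precision=3,suppress=True)
P={n:imaging.snapshot(n) for n in('scene','side')}
for n in P: save(P[n],n+'0'); print(n,P[n]['cam_to_world'])
for q in ['tray_grip','tray_lip','tray','crate','crate_mouth','lid_hinge','lid_edge','latch_pivot','latch_tip','mat','angle','channel','clamp','spraycan','bin_a','carton','mug']:
    c={n:finder.place_of(P[n],q) for n in P}
    print(q,{n:[(np.round(d['at']).tolist(),round(d['p'],2)) for d in c[n][:3]] for n in c}, end=' ')
    if c['scene'] and c['side']: print(*tri([(P[n],c[n][0]['at']) for n in P]))
    else: print()
s=telemetry.get_state();print(s['ee_pos'],R.from_rotvec(s['eef_rot']).as_matrix(),s['t'])
v=np.hstack([P['scene']['image'],P['side']['image']])
E
```

```text
scene [[-0.84   0.43  -0.33   0.933]
 [ 0.542  0.672 -0.504  0.662]
 [ 0.005 -0.602 -0.798  1.147]
 [ 0.     0.     0.     1.   ]]
side [[ 0.94  -0.253  0.228  0.16 ]
 [-0.34  -0.66   0.67  -1.047]
 [-0.02  -0.708 -0.706  1.182]
 [ 0.     0.     0.     1.   ]]
tray_grip {'scene': [([420.0, 252.0], 0.86), ([338.0, 295.0], 0.81)], 'side': [([254.0, 165.0], 0.66), ([189.0, 174.0], 0.66)]} [0.418 0.283 0.148] [110.8, 110.8]
tray_lip {'scene': [([429.0, 285.0], 0.97), ([328.0, 286.0], 0.86)], 'side': [([255.0, 185.0], 0.94), ([192.0, 180.0], 0.56)]} [0.41 0.32 0.03] [130.2, 130.2]
tray {'scene': [([412.0, 269.0], 0.78), ([340.0, 305.0], 0.67)], 'side': [([254.0, 176.0], 0.89), ([191.0, 194.0], 0.75)]} [0.422 0.29  0.083] [105.1, 105.1]
crate {'scene': [([253.0, 340.0], 0.16)], 'side': [([305.0, 275.0], 0.81)]} [ 0.68   0.072 -0.47 ] [8.2, 8.2]
crate_mouth {'scene': [([234.0, 159.0], 0.95)], 'side': [([312.0, 253.0], 0.63)]} [ 0.54  -0.247  0.113] [5.8, 5.8]
lid_hinge {'scene': [([205.0, 177.0], 0.65), ([329.0, 286.0], 0.24)], 'side': [([339.0, 246.0], 0.61), ([254.0, 175.0], 0.35)]} [ 0.6
[... 746 characters left out ...]
, 0.36)], 'side': [([235.0, 221.0], 0.73), ([258.0, 182.0], 0.72)]} [ 0.432  0.201 -0.149] [27.8, 27.8]
spraycan {'scene': [([222.0, 280.0], 0.88)], 'side': [([326.0, 201.0], 0.81)]} [0.741 0.047 0.002] [5.1, 5.1]
bin_a {'scene': [([253.0, 340.0], 0.8), ([353.0, 306.0], 0.31)], 'side': [([314.0, 171.0], 0.97)]} [ 0.761  0.238 -0.   ] [4.1, 4.1]
carton {'scene': [([184.0, 137.0], 0.94), ([352.0, 394.0], 0.28), ([187.0, 130.0], 0.19)], 'side': [([364.0, 350.0], 0.79), ([205.0, 154.0], 0.16)]} [ 0.585 -0.544 -0.006] [0.2, 0.2]
mug {'scene': [], 'side': [([292.0, 376.0], 0.56), ([206.0, 152.0], 0.35), ([273.0, 264.0], 0.21)]} 
[0.625 0.    0.173] [[-0.  1. -0.]
 [ 1.  0. -0.]
 [-0. -0. -1.]] 1.8
```

View pics/scene0.png

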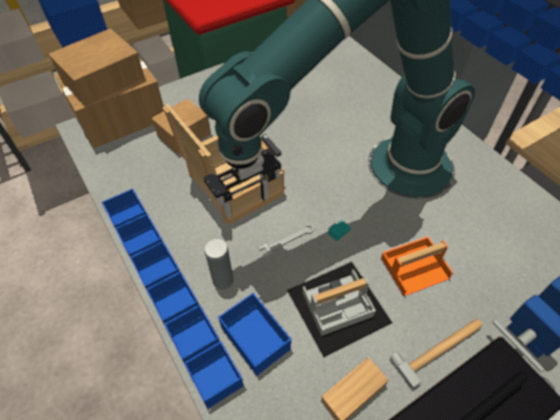

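View pics/side0.png

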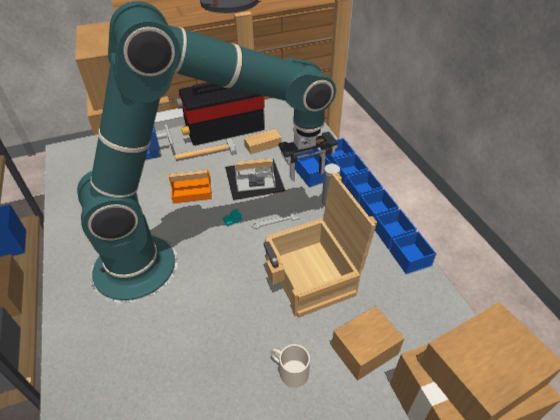

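The scene view shows the steel tray on the black mat at scene (340,297) / side (254,175). Things it could be taken for: the orange tray at scene (418,262) / side (190,185), and for the clamp the turquoise piece at scene (339,230) / side (235,218). I choose the steel tray and will check it in a close crop. The crate is at side (312,255), with its lid leaning back.

Run:
```python
from h import *
np.set_printoptions(precision=3,suppress=True)
P={n:imaging.snapshot(n) for n in('scene','side')}
def pick(n,q,near):
    c=finder.place_of(P[n],q); c=[d['at'] for d in c if np.hypot(*(np.array(d['at'])-near))<45]
    return c[0] if c else None
for q in ['tray_grip','tray_lip','tray','angle','channel']:
    a=pick('scene',q,(338,300));b=pick('side',q,(254,175))
    if a and b: print(q,a,b,*tri([(P['scene'],a),(P['side'],b)]))
im=cv2.resize(P['scene']['image'][255:360,280:400],None,fx=4,fy=4,interpolation=cv2.INTER_CUBIC)
im2=cv2.resize(P['side']['image'][145:215,220:300],None,fx=4,fy=4,interpolation=cv2.INTER_CUBIC)
v=np.zeros((420,800,3),np.uint8);v[:420,:480]=im;v[:280,480:800]=im2
save({'image':v},'crop')
```

```text
tray_grip [337.7, 292.7] [250.6, 165.3] [0.514 0.278 0.069] [6.4, 6.4]
tray_lip [325.5, 284.2] [256.6, 186.9] [0.51  0.215 0.01 ] [0.7, 0.7]
tray [337.6, 306.3] [255.6, 175.2] [0.525 0.286 0.01 ] [2.8, 2.8]
angle [337.7, 294.1] [244.1, 174.8] [0.492 0.27  0.03 ] [16.2, 16.2]
channel [328.0, 314.9] [266.1, 173.7] [0.565 0.288 0.005] [8.5, 8.5]
```

View pics/crop.png

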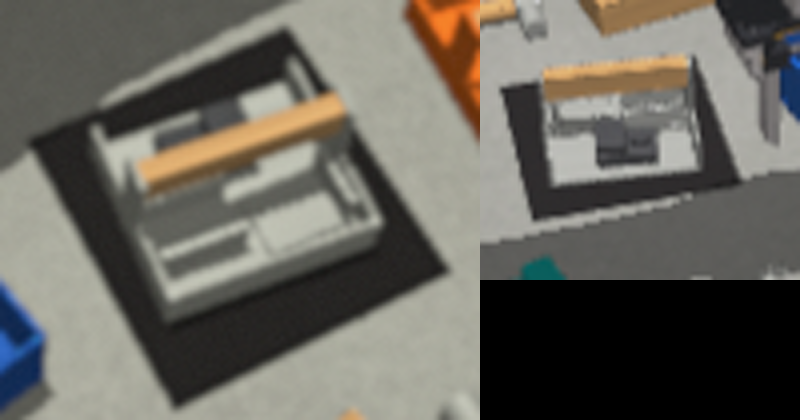

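The crop confirms it: bare steel tray with wooden bar and three pieces on the black mat. Joint sums suggest a simple z‑y‑z‑y‑z‑y‑z arm, so I'll check which yaw of the gripper leaves room for the tipping.

```bash
cat > kin.py <<'E'
from h import *
from scipy.optimize import least_squares
q0=np.array([-0.042,0.417,-0.01,1.614,0.005,1.111,-0.053])
def rot(q): return R.from_euler('ZYZYZYZ'[:3],q[:3])*R.from_euler('YZY',q[3:6])*R.from_euler('z',q[6])
C=None
E
python3 - <<'E'
from kin import *
np.set_printoptions(precision=3,suppress=True)
s=telemetry.get_state();q=np.array(s['joint_pos'])
C=rot(q).inv()*R.from_rotvec(s['eef_rot']);print(C.as_matrix())
base=R.from_matrix([[0,1,0],[1,0,0],[0,0,-1]])
lim=np.array([[-2.81,2.81],[-.39,2.02],[-1.27,1.25],[.06,2.57],[-1.19,4.33],[.19,2],[-2.82,2.82]])
for yaw in(90,-90):
  for az,th in((.5,0),(-.44,0),(-.6,30),(-.6,50),(-.6,65)):
    T=R.from_euler('x',th,degrees=True)*base*R.from_euler('z',yaw,degrees=True)
    f=R.from_euler('ZY',[az,2.03]); w=(f.inv()*T*C.inv())
    print(yaw,az,th,w.as_euler('ZYZ'))
E
```

```text
[[-0. -1.  0.]
 [ 1. -0. -0.]
 [ 0. -0.  1.]]
90 0.5 0 [-0.     1.112  2.071]
90 -0.44 0 [0.    1.112 1.131]
90 -0.6 30 [0.429 1.44  0.842]
90 -0.6 50 [0.689 1.674 0.839]
90 -0.6 65 [0.89  1.846 0.877]
-90 0.5 0 [ 0.     1.112 -1.071]
-90 -0.44 0 [-0.     1.112 -2.011]
-90 -0.6 30 [ 0.429  1.44  -2.299]
-90 -0.6 50 [ 0.689  1.674 -2.303]
-90 -0.6 65 [ 0.89   1.846 -2.265]
```

Call:
apply_moves([
  [0.5, -1, -2, 0, 0, 0],
  [2.5, -2, -3.5, 0, 0, 0],
  [5, -3, -5, 0, 0, 0],
  [7.4, -4, -6, 0, 0, 0],
  [9.5, -4, -6.4, 0, 0, 0],
], claw=1)

```text
t: 3.02
ee_pos: [0.5261, 0.2239, 0.3306]
eef_rot: [2.221, 2.22, 0.003]
ft_force: [1.5, -0.2, 0.6]
width: 0.0938
grasp_force: 0.0
```

Call:
apply_moves([
  [1.3, 0, 0, 0, 0, 10],
  [1.3, 0, 0, 0, 0, 20],
  [1.3, 0, 0, 0, 0, 30],
  [1.3, 0, 0, 0, 0, 40],
  [1.3, 0, 0, 0, 0, 50],
])

```text
t: 3.65
ee_pos: [0.5268, 0.255, 0.3287]
eef_rot: [2.955, 1.066, -0.0]
ft_force: [-0.2, 0.4, -0.8]
width: 0.0944
grasp_force: 0.0
```

Call:
apply_moves([
  [0, 0, 0, 0, 0, 10],
  [0, 0, 0, 0, 0, 20],
  [0, 0, 0, 0, 0, 30],
  [0, 0, 0, 0, 0, 40],
  [0, 0, 0, 0, 0, 40],
])

```text
t: 4.28
ee_pos: [0.5268, 0.2551, 0.3287]
eef_rot: [3.142, 0.002, -0.0]
ft_force: [0.4, -0.4, 0.2]
width: 0.0943
grasp_force: 0.0
```

Run:
```python
from h import *
np.set_printoptions(precision=3,suppress=True)
s=telemetry.get_state();print(s['t'],s['ee_pos'],R.from_rotvec(s['eef_rot']).as_matrix(),s['joint_pos'])
P=imaging.snapshot('wrist');save(P,'w1');print(P['cam_to_world'])
for q,z in [('tray_grip',.079),('tray_lip',.008),('tray',.004),('mat',0),('angle',.008),('channel',.008),('clamp',.008)]:
    print(q,[(np.round(d['at']).tolist(),round(d['p'],2),atz(P,d['at'],z)) for d in finder.place_of(P,q)[:2]])
```

```text
4.275 [0.527 0.255 0.329] [[ 1.     0.001 -0.   ]
 [ 0.001 -1.    -0.   ]
 [-0.     0.    -1.   ]] [-0.529  0.245  0.032  1.5   -0.008  1.398 -2.067]
[[ 0.001 -0.965 -0.262  0.603]
 [-1.    -0.001 -0.001  0.256]
 [ 0.001  0.262 -0.965  0.54 ]
 [ 0.     0.     0.     1.   ]]
tray_grip [([265.0, 182.0], 0.92, array([0.513, 0.277, 0.079])), ([245.0, 336.0], 0.6, array([0.26 , 0.313, 0.079]))]
tray_lip [([215.0, 298.0], 0.9, array([0.287, 0.373, 0.008])), ([307.0, 177.0], 0.8, array([0.508, 0.212, 0.008]))]
tray [([252.0, 306.0], 0.82, array([0.268, 0.308, 0.004])), ([266.0, 173.0], 0.8, array([0.514, 0.278, 0.004]))]
mat []
angle []
channel [([263.0, 146.0], 0.55, array([0.558, 0.283, 0.008]))]
clamp [([287.0, 173.0], 0.75, array([0.515, 0.244, 0.008]))]
```

View pics/w1.png

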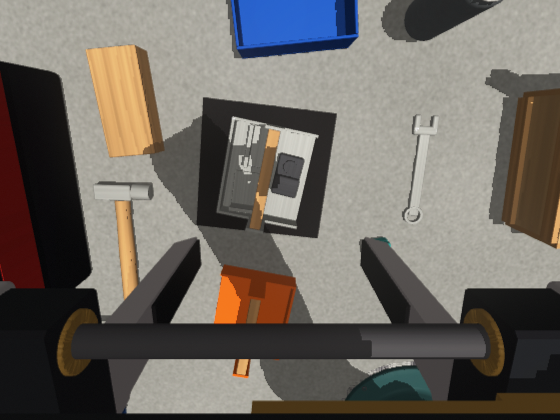

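The wrist view shows the steel tray at (268,172), its bar running (257,228)–(272,130), the open lip to the right, the orange look‑alike at (255,310). Now measure the bar's direction and fit the mat.

Run:
```python
from h import *
np.set_printoptions(precision=3,suppress=True)
P=imaging.snapshot('wrist');im=P['image'];hsv=cv2.cvtColor(im,cv2.COLOR_RGB2HSV)
m=((hsv[...,0]>8)&(hsv[...,0]<22)&(hsv[...,1]>90)&(hsv[...,2]>110)).astype(np.uint8)
roi=np.zeros_like(m);roi[115:240,205:330]=1;m*=roi
n,l,st,ce=cv2.connectedComponentsWithStats(m);i=1+st[1:,4].argmax();pts=np.argwhere(l==i)[:,::-1]
W=np.array([atz(P,p,.094)[:2] for p in pts]);r=cv2.minAreaRect((W*1000).astype(np.float32));print('bar top',r,W.mean(0))
c,sv,v=np.linalg.svd(W-W.mean(0));print(np.degrees(np.arctan2(v[0,1],v[0,0])))
g=((im.max(2)<60)).astype(np.uint8);roi[:]=0;roi[85:250,185:345]=1;g*=roi
k=max(cv2.findContours(cv2.morphologyEx(g,cv2.MORPH_CLOSE,np.ones((3,3))),0,2)[0],key=cv2.contourArea)
M=np.array([atz(P,p[0],.004)[:2] for p in k]);print('mat',cv2.minAreaRect((M*1000).astype(np.float32)))
for c in cv2.approxPolyDP(cv2.convexHull(k),6,True)[:,0]: print(c,atz(P,c,.004))
```

```text
bar top ((518.3189697265625, 278.4568176269531), (15.647603988647461, 139.60498046875), 78.1435546875) [0.522 0.278]
168.04749153166995
mat ((516.6204833984375, 284.49517822265625), (208.29205322265625, 208.7304229736328), 83.35940551757812)
[203  98] [0.631 0.375 0.004]
[335 114] [0.608 0.17  0.004]
[316 237] [0.403 0.194 0.004]
[197 224] [0.426 0.398 0.004]
```

Call:
apply_moves([
  [-0.35, -0.92, 1, 0, 0, 6],
  [-0.35, -0.92, 3, 0, 0, 11.9],
  [-0.35, -0.92, 5, 0, 0, 11.9],
  [-0.35, -0.92, 7, 0, 0, 11.9],
  [-0.35, -0.92, 8.5, 0, 0, 11.9],
])

```text
t: 5.35
ee_pos: [0.5175, 0.2777, 0.1142]
eef_rot: [3.124, -0.325, -0.002]
ft_force: [0.5, -0.1, -0.2]
width: 0.0938
grasp_force: 0.0
```

Call:
apply_moves([
  [0, 0, 0.8, 0, 0, 0],
  [0, 0, 1.5, 0, 0, 0],
  [0, 0, 2, 0, 0, 0],
  [0, 0, 2.2, 0, 0, 0],
  [0, 0, 2.2, 0, 0, 0],
])

```text
t: 5.98
ee_pos: [0.5182, 0.2781, 0.0613]
eef_rot: [-3.125, 0.326, -0.0]
ft_force: [0.4, -0.5, -0.3]
width: 0.094
grasp_force: 0.0
```

Run:
```python
from h import *
np.set_printoptions(precision=3,suppress=True)
s=telemetry.get_state();print(s['t'],s['ee_pos'],R.from_rotvec(s['eef_rot']).as_euler('xyz',degrees=True),s['ft_force'])
P={n:imaging.snapshot(n) for n in('side','wrist')}
a=P['side']['image'][120:220,190:330];a=cv2.resize(a,(560,400),interpolation=cv2.INTER_CUBIC)
b=cv2.resize(P['wrist']['image'][100:420],(240,180));v=np.zeros((400,800,3),np.uint8);v[:,:560]=a;v[:180,560:]=b
save({'image':v},'g1')
```

```text
5.975 [0.518 0.278 0.061] [-179.996   -0.005  -11.896] [ 0.446 -0.51  -0.345]
```

View pics/g1.png

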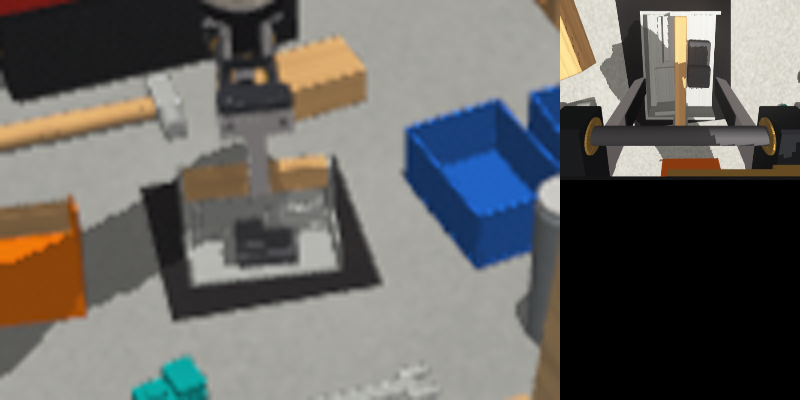

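The fingers straddle the bar's middle (side crop (258,175)) and the bar is parallel to them. Close and lift.

Call:
apply_moves([
  [0, 0, 0, 0, 0, 0],
  [0, 0, 0, 0, 0, 0],
  [0, 0, 0, 0, 0, 0],
  [0, 0, 0, 0, 0, 0],
  [0, 0, 0, 0, 0, 0],
], claw=0, squeeze=50)

```text
t: 6.7
ee_pos: [0.518, 0.278, 0.0612]
eef_rot: [3.125, -0.326, -0.0]
ft_force: [-0.5, -0.4, -0.3]
width: 0.0476
grasp_force: 0.0
```

Call:
apply_moves([
  [0, 0, 0, 0, 0, 0],
  [0, 0, 0, 0, 0, 0],
  [0, 0, 0, 0, 0, 0],
  [0, 0, -0.3, 0, 0, 0],
  [0, 0, -0.8, 0, 0, 0],
])

```text
t: 7.32
ee_pos: [0.518, 0.2779, 0.0818]
eef_rot: [3.124, -0.326, -0.001]
ft_force: [0.8, -0.4, -0.4]
width: 0.0005
grasp_force: 0.0
```

Call:
apply_moves([
  [0, 0, -0.8, 0, 0, 0],
  [0, 0, -2, 0, 0, 0],
  [0, 0, -3.5, 0, 0, 0],
  [0, 0, -5, 0, 0, 0],
  [0, 0, -6.5, 0, 0, 0],
])

```text
t: 7.95
ee_pos: [0.518, 0.2779, 0.246]
eef_rot: [-3.124, 0.326, -0.001]
ft_force: [-0.3, 0.2, -0.2]
width: 0.0003
grasp_force: 0.0
```

Run:
```python
from h import *
np.set_printoptions(precision=3,suppress=True)
s=telemetry.get_state();print(s['t'],s['ee_pos'],s['width'],s['grasp_force'],s['ft_force'],s['torque'],s['joint_pos'])
P={n:imaging.snapshot(n) for n in('scene','side')}
for q in ['crate_mouth','lid_hinge','lid_edge','latch_pivot','latch_tip','tray_grip','tray_lip']:
    c={n:[(np.round(d['at'],1).tolist(),round(d['p'],2)) for d in finder.place_of(P[n],q)[:2]] for n in P};print(q,c,end=' ')
    if c['scene'] and c['side']: print(*tri([(P[n],c[n][0][0]) for n in P]))
    else: print()
save(P['side'],'s2');v=np.zeros((600,800,3),np.uint8)
v[:300,:400]=cv2.resize(P['scene']['image'],(400,300))
v[:300,400:]=cv2.resize(P['scene']['image'][80:230,150:350],(400,300))
v[300:,:400]=cv2.resize(P['side']['image'],(400,300))
v[300:,400:]=cv2.resize(P['side']['image'][170:320,220:420],(400,300),interpolation=cv2.INTER_CUBIC)
save({'image':v},'c2')
```

```text
7.95 [0.518 0.278 0.246] 0.00032859060151540934 0.0 [-0.339  0.218 -0.188] [0.053 0.064 0.058] [-0.578  0.291  0.041  1.622 -0.013  1.228 -2.313]
crate_mouth {'scene': [([232.8, 160.5], 0.79)], 'side': [([313.6, 251.3], 0.59), ([255.8, 186.3], 0.38)]} [ 0.546 -0.244  0.115] [5.5, 5.5]
lid_hinge {'scene': [([206.3, 176.7], 0.71), ([185.3, 131.4], 0.48)], 'side': [([338.0, 246.1], 0.86)]} [ 0.636 -0.241  0.098] [1.9, 1.9]
lid_edge {'scene': [([183.3, 131.0], 0.9)], 'side': [([351.7, 199.3], 0.97), ([256.2, 186.7], 0.49)]} [ 0.666 -0.245  0.297] [3.4, 3.4]
latch_pivot {'scene': [([264.9, 141.8], 0.48)], 'side': [([274.5, 261.4], 0.59)]} [ 0.421 -0.249  0.125] [0.2, 0.2]
latch_tip {'scene': [([280.5, 154.3], 0.58), ([328.5, 285.1], 0.29)], 'side': [([268.1, 244.2], 0.6)]} [ 0.418 -0.176  0.129] [7.4, 7.4]
tray_grip {'scene': [([337.7, 291.9], 0.6), ([422.6, 252.5], 0.59)], 'side': [([251.0, 166.8], 0.84), ([190.2, 175.1], 0.84)]} [0.513 0.274 0.065] [4.9, 4.9]
tray_lip {'scene': [([426.0, 287.0], 0.91), ([326.7, 286.6], 0.77)], 'side': [([270.0, 244.4], 0.7), ([255.6, 188.8], 0.61)]} [ 0.367  0.224 -0.167] [201.3, 201.3]
```

View pics/c2.png

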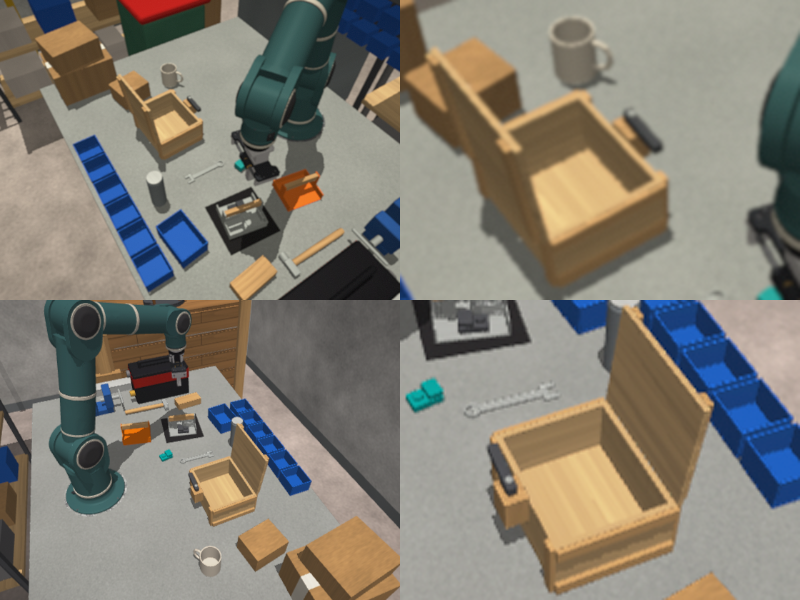

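The fingers shut without catching the bar, and the tray still stands on the mat (scene (337,292)). I need to find out why before trying again.

Run:
```python
from h import *
np.set_printoptions(precision=3,suppress=True)
p=imaging.snapshot('side');w=imaging.snapshot('wrist');sc=imaging.snapshot('scene')
for y in(.225,.278):
    o,d=ray(p,(254.5,168.75));print('tip g1 at y',y,o+d*(y-o[1])/d[1])
s=telemetry.get_state();X=np.array(s['ee_pos']);Rm=R.from_rotvec(s['eef_rot']).as_matrix()
v=np.zeros((600,800,3),np.uint8)
def crop(pic,c,h,k): 
    im=pic['image'].copy()
    a=im[int(c[1]-h[1]):int(c[1]+h[1]),int(c[0]-h[0]):int(c[0]+h[0])]
    return cv2.resize(a,None,fx=k,fy=k,interpolation=cv2.INTER_CUBIC)
for pic in(p,sc):
    for b in(0,-.019):
        q=proj(pic,X+Rm@[0,0,b]);cv2.circle(pic['image'],(int(q[0]),int(q[1])),1,(255,0,0),-1)
    q=proj(pic,[.518,.278,.079]);cv2.circle(pic['image'],(int(q[0]),int(q[1])),1,(0,255,0),-1)
v[:300,:400]=crop(p,(255,160),(50,37.5),4)[:300,:400]
v[:300,400:]=crop(sc,(335,270),(66,50),3)[:300,:400][:, :400] if False else cv2.resize(crop(sc,(335,270),(66,50),3),(400,300))
wi=w['image']
q=proj(w,X);cv2.circle(wi,(int(q[0]),int(q[1])),2,(255,0,0),-1);print('tcp in wrist',q)
q=proj(w,[.518,.278,.094]);cv2.circle(wi,(int(q[0]),int(q[1])),2,(0,255,0),-1);print('bar in wrist',q)
v[300:,:400]=cv2.resize(wi,(400,300))
save({'image':v},'dbg')
```

```text
tip g1 at y 0.225 [0.508 0.225 0.096]
tip g1 at y 0.278 [0.523 0.278 0.05 ]
tcp in wrist [281.214 232.742]
bar in wrist [280.761 187.494]
```

View pics/dbg.png

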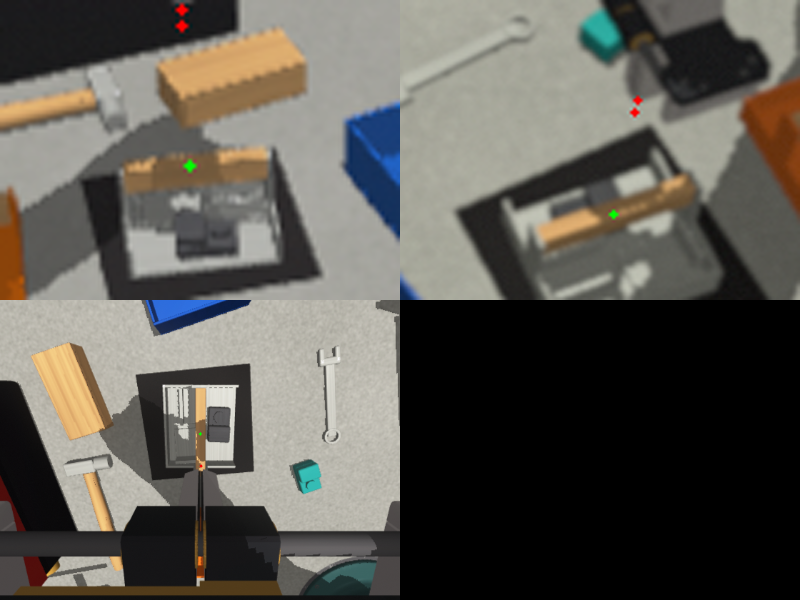

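The TCP mark (red) coincides with the tips in the wrist view, but in the scene view the tips look higher than the mark. A closer crop of the fingertips in both fixed cameras will settle it.

Run:
```python
from h import *
np.set_printoptions(precision=3,suppress=True)
p=imaging.snapshot('side');sc=imaging.snapshot('scene')
s=telemetry.get_state();X=np.array(s['ee_pos'])
v=np.zeros((400,800,3),np.uint8)
for i,pic in enumerate((sc,p)):
    q=proj(pic,X);o=(int(q[0])-25,int(q[1])-32);print(q,o)
    a=cv2.resize(pic['image'][o[1]:o[1]+50,o[0]:o[0]+50],(400,400),interpolation=cv2.INTER_CUBIC)
    a=cv2.convertScaleAbs(a,alpha=1.6,beta=20)
    for dz in(0,.02,.04,.06):
        r=(proj(pic,X+[0,0,dz])-o)*8+4;cv2.circle(a,(int(r[0]),int(r[1])),3,(255,0,0),-1);print(dz,r)
    v[:,400*i:400*i+400]=a
save({'image':v},'dbg2')
```

```text
[346.228 257.92 ] (321, 225)
0 [205.823 267.361]
0.02 [213.484 230.394]
0.04 [221.385 192.269]
0.06 [229.538 152.93 ]
[250.446 128.435] (225, 96)
0 [207.566 263.476]
0.02 [204.907 226.775]
0.04 [202.201 189.427]
0.06 [199.447 151.415]
```

View pics/dbg2.png

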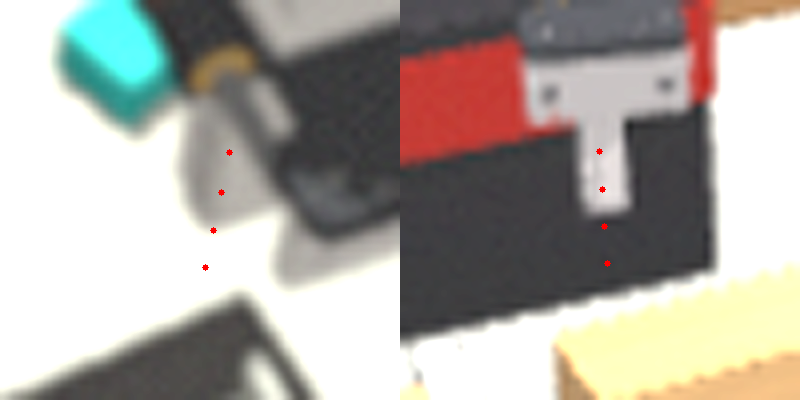

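Both cameras show the real fingertips about 27 mm short of the reported TCP (side crop tip at (605,213), TCP mark at (607,263)), so the first grasp closed just above the bar. I'll add this to the tool length and grasp about 30 mm lower, checking the force on the way down.

Call:
apply_moves([
  [0, 0, 0, 0, 0, 0],
  [0, 0, 0.5, 0, 0, 0],
  [0, 0, 1, 0, 0, 0],
  [0, 0, 2, 0, 0, 0],
  [0, 0, 3, 0, 0, 0],
], claw=0.65)

```text
t: 9.62
ee_pos: [0.5178, 0.2778, 0.167]
eef_rot: [3.124, -0.326, -0.001]
ft_force: [0.6, -0.0, -0.5]
width: 0.0468
grasp_force: 0.0
```

Call:
apply_moves([
  [0, 0, 0.3, 0, 0, 0],
  [0, 0, 1, 0, 0, 0],
  [0, 0, 2.2, 0, 0, 0],
  [0, 0, 3.4, 0, 0, 0],
  [0, 0, 4, 0, 0, 0],
])

```text
t: 10.25
ee_pos: [0.5176, 0.2777, 0.0672]
eef_rot: [3.124, -0.326, -0.002]
ft_force: [0.5, 0.4, -0.1]
width: 0.0612
grasp_force: 0.0
```

Call:
apply_moves([
  [0, 0, 0.4, 0, 0, 0],
  [0, 0, 0.8, 0, 0, 0],
  [0, 0, 1.2, 0, 0, 0],
  [0, 0, 1.6, 0, 0, 0],
  [0, 0, 1.6, 0, 0, 0],
])

```text
t: 10.88
ee_pos: [0.5177, 0.2778, 0.028]
eef_rot: [3.124, -0.325, -0.001]
ft_force: [0.3, -0.4, -0.4]
width: 0.0611
grasp_force: 0.0
```

Call:
apply_moves([
  [0, 0, 0, 0, 0, 0],
  [0, 0, 0, 0, 0, 0],
  [0, 0, 0, 0, 0, 0],
  [0, 0, 0, 0, 0, 0],
  [0, 0, 0, 0, 0, 0],
], claw=0, squeeze=50)

```text
t: 11.5
ee_pos: [0.5181, 0.278, 0.0287]
eef_rot: [3.125, -0.326, -0.0]
ft_force: [-0.6, 0.0, -0.3]
width: 0.0158
grasp_force: 50.0
```

Call:
apply_moves([
  [0, 0, 0, 0, 0, 0],
  [0, 0, 0, 0, 0, 0],
  [0, 0, 0, 0, 0, 0],
  [0, 0, 0, 0, 0, 0],
])

```text
t: 12.0
ee_pos: [0.5181, 0.278, 0.0287]
eef_rot: [3.125, -0.326, -0.0]
ft_force: [-0.2, -0.7, 3.4]
width: 0.0155
grasp_force: 50.0
```

Gripped on the bar (15.5 mm, 50 N). Lift gently.

Call:
apply_moves([
  [0, 0, -0.2, 0, 0, 0],
  [0, 0, -0.6, 0, 0, 0],
  [0, 0, -1.2, 0, 0, 0],
  [0, 0, -2, 0, 0, 0],
  [0, 0, -3, 0, 0, 0],
])

```text
t: 12.62
ee_pos: [0.5179, 0.2779, 0.105]
eef_rot: [3.125, -0.326, -0.0]
ft_force: [-0.1, -0.3, -6.0]
width: 0.0156
grasp_force: 50.0
```

Call:
apply_moves([
  [0, 0, -1.2, 0, 0, 0],
  [0, 0, -2.4, 0, 0, 0],
  [0, 0, -3.6, 0, 0, 0],
  [0, 0, -4.4, 0, 0, 0],
  [0, 0, -5, 0, 0, 0],
])

```text
t: 13.25
ee_pos: [0.5181, 0.278, 0.2304]
eef_rot: [-3.124, 0.326, -0.001]
ft_force: [-0.1, -0.4, -6.4]
width: 0.0157
grasp_force: 50.0
```

Run:
```python
from h import *
np.set_printoptions(precision=3,suppress=True)
s=telemetry.get_state();print(s['ft_force'],s['torque'],s['width'])
P={n:imaging.snapshot(n) for n in('scene','side')}
X=np.array(s['ee_pos']);T=R.from_euler('z',-11.9,degrees=True).as_matrix()
for n in P:
    print(n,'expect grip/lip',proj(P[n],X+T@[0,0,.0503]),proj(P[n],X+T@[0,-.065,-.0207]))
    for q in('tray_grip','tray_lip','clamp','angle','channel'): print(q,[(np.round(d['at']).tolist(),round(d['p'],2)) for d in finder.place_of(P[n],q)[:3]])
```

```text
[-0.082 -0.399 -6.429] [0.073 0.089 0.021] 0.01565623113486116
scene expect grip/lip [348.028 249.257] [333.203 243.666]
tray_grip [([418.0, 256.0], 0.95), ([345.0, 249.0], 0.59)]
tray_lip [([333.0, 248.0], 0.96), ([430.0, 285.0], 0.7)]
clamp [([340.0, 256.0], 0.64), ([340.0, 232.0], 0.56), ([280.0, 154.0], 0.3)]
angle [([365.0, 271.0], 0.91), ([344.0, 268.0], 0.34)]
channel [([331.0, 276.0], 0.8), ([353.0, 394.0], 0.32)]
side expect grip/lip [249.827 119.869] [252.76 146.42]
tray_grip [([251.0, 123.0], 0.92), ([188.0, 177.0], 0.72), ([356.0, 198.0], 0.7)]
tray_lip [([254.0, 145.0], 0.8), ([190.0, 178.0], 0.55)]
clamp [([235.0, 221.0], 0.74), ([255.0, 145.0], 0.56), ([339.0, 243.0], 0.19)]
angle [([306.0, 274.0], 0.52), ([239.0, 133.0], 0.41)]
channel [([265.0, 130.0], 0.69)]
```

The tray hangs level with its three pieces (6.4 N), right where the corrected geometry predicts. Carry it over with gentle ramps.

Call:
apply_moves([
  [0.1, 0.39, 0, 0, 0, 0],
  [0.35, 1.36, 0, 0, 0, 0],
  [0.76, 2.91, 0, 0, 0, 0],
  [1.26, 4.84, 0, 0, 0, 0],
  [1.82, 6.97, 0, 0, 0, 0],
])

```text
t: 14.48
ee_pos: [0.5265, 0.0962, 0.2288]
eef_rot: [-3.125, 0.325, -0.0]
ft_force: [1.3, -0.4, -5.9]
width: 0.0159
grasp_force: 50.0
```

Call:
apply_moves([
  [0.56, 2.13, 0, 0, 0, -3],
  [1.06, 4.07, 0, 0, 0, -6],
  [1.46, 5.62, 0, 0, 0, -9],
  [1.77, 6.78, 0, 0, 0, -12],
  [1.97, 7.55, 0, 0, 0, -14.3],
])

```text
t: 15.1
ee_pos: [0.5355, -0.0991, 0.2288]
eef_rot: [3.141, 0.065, 0.0]
ft_force: [0.9, 0.1, -6.5]
width: 0.0156
grasp_force: 50.0
```

Run:
```python
from h import *
np.set_printoptions(precision=3,suppress=True)
s=telemetry.get_state();print(s['t'],s['ee_pos'],R.from_rotvec(s['eef_rot']).as_euler('xyz',degrees=True),s['ft_force'],s['width'],s['joint_pos'])
X0=np.array(s['ee_pos']);R0=R.from_rotvec(s['eef_rot'])
yw=np.radians(2.4);Rc=R.from_euler('z',yw);C=np.array([.540,-.2455,0])
lip=C+Rc.apply([-.003,.058,.145])
for th in(0,10,20,30,40,50,60,65):
    Tr=Rc*R.from_euler('x',th,degrees=True)
    X=lip+Tr.apply([0,.065,.0207]); 
    Rt=Tr*R.from_matrix(np.diag([1.,-1,-1]))
    d=R0.inv().apply(X-X0)/.025; r=(R0.inv()*Rt).as_rotvec(degrees=True)
    print(th,X,'shift',d.round(2),'turn',r.round(1))
```

```text
15.1 [ 0.535 -0.099  0.229] [179.981  -0.009   2.371] [ 0.856  0.124 -6.463] 0.015579383532307159 [-0.076  0.225  0.239  1.755 -0.057  1.168 -1.35 ]
0 [ 0.532 -0.123  0.166] shift [-0.18  0.94  2.53] turn [ 0. -0. -0.]
10 [ 0.532 -0.127  0.177] shift [-0.18  1.12  2.09] turn [10. -0. -0.]
20 [ 0.532 -0.134  0.187] shift [-0.18  1.38  1.69] turn [20. -0. -0.]
30 [ 0.533 -0.142  0.195] shift [-0.18  1.7   1.34] turn [30. -0. -0.]
40 [ 0.533 -0.151  0.203] shift [-0.18  2.08  1.05] turn [40. -0. -0.]
50 [ 0.533 -0.162  0.208] shift [-0.18  2.5   0.83] turn [50. -0. -0.]
60 [ 0.534 -0.173  0.212] shift [-0.18  2.96  0.69] turn [60. -0. -0.]
65 [ 0.534 -0.179  0.213] shift [-0.18  3.19  0.65] turn [65. -0. -0.]
```

Call:
apply_moves([
  [-0.1, 0.5, 1.0, 0, 0, 0],
  [-0.18, 1.09, 2.0, 8, 0, 0],
  [-0.18, 1.27, 1.84, 16, 0, 0],
  [-0.18, 1.5, 1.54, 24, 0, 0],
  [-0.18, 1.77, 1.28, 32, 0, 0],
])

```text
t: 15.72
ee_pos: [0.5334, -0.1425, 0.1975]
eef_rot: [-2.579, -0.054, 0.012]
ft_force: [0.8, 0.6, -6.2]
width: 0.0156
grasp_force: 50.0
```

```bash
cat > pour.py <<'E'
from h import *
np.set_printoptions(precision=3,suppress=True)
s=telemetry.get_state();print(s['t'],s['ee_pos'],R.from_rotvec(s['eef_rot']).as_euler('xyz',degrees=True),s['ft_force'],s['width'],s['joint_pos'])
X0=np.array(s['ee_pos']);R0=R.from_rotvec(s['eef_rot'])
yw=np.radians(2.4);Rc=R.from_euler('z',yw);C=np.array([.540,-.2455,0])
lip=C+Rc.apply([-.003,.058,.145])
print('lip now',X0+R0.apply([0,.065,.0207]))
for th in(0,20,40,48,56,64,70):
    Tr=Rc*R.from_euler('x',th,degrees=True)
    X=lip+Tr.apply([0,.065,.0207]); Rt=Tr*R.from_matrix(np.diag([1.,-1,-1]))
    print(th,'shift',(R0.inv().apply(X-X0)/.025).round(2),'turn',(R0.inv()*Rt).as_rotvec(degrees=True).round(1))
E
python3 pour.py
```

```text
15.725 [ 0.533 -0.142  0.198] [-147.814   -0.135    2.364] [ 0.757  0.589 -6.157] 0.015597175469244193 [ 0.349  0.475  0.219  1.618 -0.561  1.434 -0.782]
lip now [ 0.535 -0.186  0.145]
0 shift [-0.03  0.01  1.5 ] turn [-32.2  -0.1   0. ]
20 shift [-0.03 -0.07  0.55] turn [-12.2  -0.1   0. ]
40 shift [-0.03  0.19 -0.36] turn [ 7.8 -0.1  0. ]
48 shift [-0.03  0.37 -0.69] turn [15.8 -0.1  0.1]
56 shift [-0.03  0.61 -0.99] turn [23.8 -0.1  0.1]
64 shift [-0.03  0.88 -1.26] turn [31.8 -0.1  0.1]
70 shift [-0.03  1.1  -1.43] turn [37.8 -0.1  0.1]
```

Call:
apply_moves([
  [0, 0.19, -0.36, 8, 0, 0],
  [0, 0.37, -0.69, 16, 0, 0],
  [0, 0.61, -0.99, 24, 0, 0],
  [0, 0.61, -0.99, 24, 0, 0],
  [0, 0.61, -0.99, 24, 0, 0],
])

```text
t: 16.35
ee_pos: [0.5345, -0.1675, 0.2097]
eef_rot: [-2.166, -0.046, 0.023]
ft_force: [1.2, -0.0, -3.0]
width: 0.0158
grasp_force: 50.0
```

```bash
python3 pour.py
python3 - <<'E'
from h import *
P={n:imaging.snapshot(n) for n in('scene','side')}
for n in P:
    for q in('clamp','angle','channel'): print(n,q,[(np.round(d['at']).tolist(),round(d['p'],2)) for d in finder.place_of(P[n],q)[:4]])
E
```

```text
16.35 [ 0.535 -0.167  0.21 ] [-124.114   -0.047    2.384] [ 1.173 -0.018 -2.991] 0.01579156327045889 [ 0.563  0.714  0.163  1.441 -0.758  1.765 -0.641]
lip now [ 0.535 -0.187  0.144]
0 shift [-0.03  0.45  2.47] turn [-55.9  -0.1   0. ]
20 shift [-0.03  0.    1.64] turn [-35.9  -0.    0. ]
40 shift [-0.03 -0.13  0.7 ] turn [-15.9  -0.    0. ]
48 shift [-0.03 -0.09  0.32] turn [-7.9 -0.   0. ]
56 shift [-0.03 -0.   -0.05] turn [ 0.1 -0.   0. ]
64 shift [-0.03  0.14 -0.4 ] turn [ 8.1 -0.   0. ]
70 shift [-0.03  0.28 -0.65] turn [14.1 -0.   0. ]
scene clamp [([235.0, 182.0], 0.74), ([336.0, 233.0], 0.73), ([232.0, 161.0], 0.4)]
scene angle [([255.0, 170.0], 0.64)]
scene channel [([212.0, 165.0], 0.54)]
side clamp [([235.0, 223.0], 0.78), ([312.0, 265.0], 0.67)]
side angle [([290.0, 276.0], 0.43), ([302.0, 236.0], 0.27)]
side channel []
```

Call:
apply_moves([
  [0, 0, 0, 0, 0, 0],
  [0, 0, 0, 0, 0, 0],
  [0, 0, 0, 0, 0, 0],
])

```text
t: 17.12
ee_pos: [0.5344, -0.1672, 0.2096]
eef_rot: [-2.164, -0.045, 0.024]
ft_force: [-0.1, 0.3, -3.2]
width: 0.0159
grasp_force: 50.0
```

Run:
```python
from h import *
P={n:imaging.snapshot(n) for n in('scene','side')}
s=telemetry.get_state();print(s['ft_force'])
v=np.zeros((300,800,3),np.uint8)
v[:,:400]=cv2.resize(P['scene']['image'][110:230,160:320],(400,300),interpolation=cv2.INTER_CUBIC)
v[:,400:]=cv2.resize(P['side']['image'][185:305,240:400],(400,300),interpolation=cv2.INTER_CUBIC)
save({'image':v},'pour')
```

```text
[-0.42956146  0.20725648 -3.90972012]
```

View pics/pour.png

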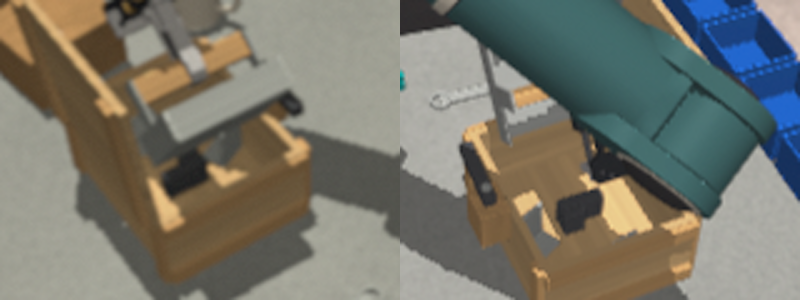

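Clamp (scene crop (185,175)) and angle (225,150) are in the crate; I can't see the channel clearly and the force may still hold some of it. Tilt a bit more with a small shake and weigh again.

Call:
apply_moves([
  [0, 0.14, -0.4, 8, 0, 0],
  [0, 0.6, -0.4, 9, 0, 0],
  [0, 0.1, -0.4, 9, 0, 0],
  [0, 0.6, -0.4, 9, 0, 0],
  [0, 0.14, -0.4, 8, 0, 0],
])

```text
t: 17.85
ee_pos: [0.5345, -0.1774, 0.2115]
eef_rot: [-2.025, -0.041, 0.028]
ft_force: [0.9, 0.4, -3.1]
width: 0.0156
grasp_force: 50.0
```

Call:
apply_moves([
  [0, 0, 0, 0, 0, 0],
  [0, 0, 0, 0, 0, 0],
])

```text
t: 18.1
ee_pos: [0.5349, -0.1772, 0.2128]
eef_rot: [-2.025, -0.043, 0.026]
ft_force: [-0.3, -0.1, -4.1]
width: 0.0155
grasp_force: 50.0
```

```bash
python3 pour.py;python3 - <<'E'
from h import *
F=[]
for i in range(6):
    P=imaging.snapshot('scene' if i<3 else 'side'); F.append(telemetry.get_state()['ft_force'][2])
    for q in('channel',) if i in(2,5) else (): print(i,q,[(np.round(d['at']).tolist(),round(d['p'],2)) for d in finder.place_of(P,q)[:4]])
print(F)
E
```

```text
18.1 [ 0.535 -0.177  0.213] [-116.042   -0.034    2.426] [-0.294 -0.147 -4.095] 0.015467422602871848 [ 0.62   0.801  0.136  1.38  -0.811  1.87  -0.625]
lip now [ 0.535 -0.187  0.145]
0 shift [-0.03  0.73  2.79] turn [-64.  -0.   0.]
20 shift [-0.03  0.17  2.02] turn [-44.  -0.   0.]
40 shift [-0.03 -0.09  1.11] turn [-24.  -0.   0.]
48 shift [-0.03 -0.11  0.73] turn [-16.   0.   0.]
56 shift [-0.03 -0.07  0.35] turn [-8.  0.  0.]
64 shift [-0.03  0.02 -0.02] turn [0. 0. 0.]
70 shift [-0.03  0.12 -0.28] turn [6. 0. 0.]
2 channel [([244.0, 168.0], 0.63), ([213.0, 162.0], 0.6)]
5 channel [([329.0, 201.0], 0.57), ([291.0, 276.0], 0.52)]
[np.float64(-3.195822178203585), np.float64(-3.8775429222453344), np.float64(-3.3265481267159207), np.float64(-3.148225923936848), np.float64(-2.7797070326017423), np.float64(-2.889009371619359)]
```

Run:
```python
from h import *
np.set_printoptions(precision=3,suppress=True)
P=imaging.snapshot('scene');w=imaging.snapshot('wrist')
print(atz(P,(213,162),.02),atz(P,(213,162),.15),atz(P,(213,162),.2), atz(P,(244,168),.02))
for q in('channel','clamp','angle','tray_lip','tray_grip'):
    print(q,[(np.round(d['at']).tolist(),round(d['p'],2)) for d in finder.place_of(w,q)[:3]],[(np.round(d['bbox']).tolist(),round(d['p'],2)) for d in finder.recognise(P,q)[:3]])
v=np.zeros((400,800,3),np.uint8)
v[:360,:480]=cv2.resize(w['image'],(480,360))
v[:320,480:]=cv2.resize(P['image'][130:210,185:265],(320,320),interpolation=cv2.INTER_CUBIC)
save({'image':v},'chk')
```

```text
[ 0.564 -0.354  0.02 ] [ 0.606 -0.237  0.15 ] [ 0.623 -0.192  0.2  ] [ 0.49  -0.275  0.02 ]
channel [] [([243.0, 147.0, 61.0, 51.0], 0.58)]
clamp [([524.0, 206.0], 0.86)] [([232.0, 181.0, 18.0, 23.0], 0.59), ([339.0, 231.0, 22.0, 22.0], 0.55)]
angle [([520.0, 310.0], 0.58)] [([250.0, 168.0, 14.0, 15.0], 0.55), ([194.0, 153.0, 60.0, 99.0], 0.38)]
tray_lip [([368.0, 225.0], 0.97)] [([417.0, 265.0, 68.0, 63.0], 0.8), ([225.0, 165.0, 116.0, 118.0], 0.62)]
tray_grip [] [([240.0, 147.0, 67.0, 49.0], 0.64), ([415.0, 267.0, 74.0, 58.0], 0.56), ([285.0, 239.0, 54.0, 35.0], 0.2)]
```

View pics/chk.png

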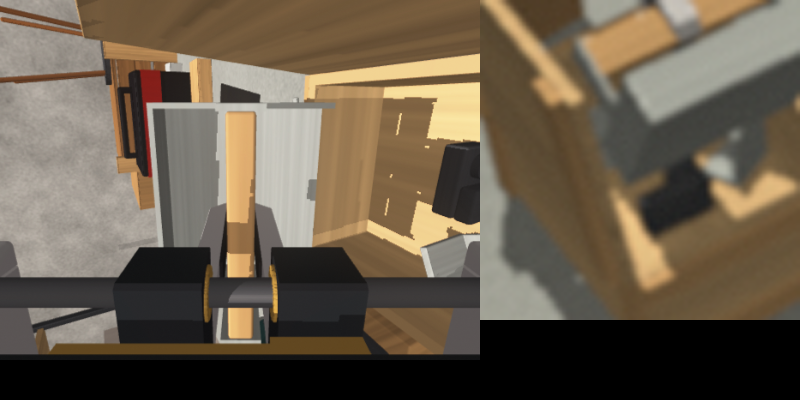

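The wrist view shows clamp (460,185) and angle (445,255) in the crate and the tray floor empty as far as visible, but not the channel itself. I'll level the tray over the crate and check by weight and network.

Call:
apply_moves([
  [0, -0.08, 0.45, -10, 0, 0],
  [0, -0.1, 0.92, -20, 0, 0],
  [0, -0.05, 1.4, -30, 0, 0],
  [0, 0.1, 1.85, -40, 0, 0],
  [0, 0.32, 2.3, -50, 0, 0],
])

```text
t: 19.73
ee_pos: [0.5332, -0.1291, 0.1807]
eef_rot: [-2.902, -0.061, 0.003]
ft_force: [0.4, 0.9, -4.0]
width: 0.0156
grasp_force: 50.0
```

```bash
python3 pour.py
```

```text
19.725 [ 0.533 -0.129  0.181] [-166.292   -0.153    2.401] [ 0.412  0.856 -3.988] 0.015587232895723393 [ 0.11   0.343  0.274  1.745 -0.337  1.183 -1.008]
lip now [ 0.536 -0.187  0.145]
0 shift [-0.04 -0.11  0.64] turn [-13.7  -0.2   0. ]
20 shift [-0.04  0.12 -0.28] turn [ 6.3 -0.1  0. ]
40 shift [-0.04  0.65 -1.06] turn [26.3 -0.1  0.1]
48 shift [-0.04  0.93 -1.32] turn [34.3 -0.1  0.1]
56 shift [-0.04  1.25 -1.53] turn [42.3 -0.1  0.1]
64 shift [-0.04  1.59 -1.7 ] turn [50.3 -0.1  0.1]
70 shift [-0.04  1.86 -1.79] turn [56.3 -0.1  0.1]
```

Call:
apply_moves([
  [0, -0.1, 0, -7, 0, 0],
  [0, -0.2, -0.5, -13.7, 0, 0],
  [0, -0.4, -1.2, -13.7, 0, 0],
  [0, -0.4, -1.2, -13.7, 0, 0],
  [0, -0.4, -1.2, -13.7, 0, 0],
])

```text
t: 20.35
ee_pos: [0.5322, -0.1271, 0.2107]
eef_rot: [-3.135, -0.064, 0.002]
ft_force: [-1.0, 0.5, -4.3]
width: 0.0154
grasp_force: 50.0
```

Run:
```python
from h import *
np.set_printoptions(precision=3,suppress=True)
F=[];P={}
for i in range(9):
    n=('wrist','scene','side')[i//3];P[n]=imaging.snapshot(n);s=telemetry.get_state();F.append(s['ft_force'])
    if i%3==2:
        for q in('channel','clamp','angle'): print(n,q,[(np.round(d['at']).tolist(),round(d['p'],2),np.round(b['bbox']).tolist() if b else 0) for d,b in zip(finder.place_of(P[n],q)[:4],finder.recognise(P[n],q)[:4]+[None]*4)])
print(np.mean(F,0),np.std(F,0),s['ee_pos'],R.from_rotvec(s['eef_rot']).as_euler('xyz',degrees=True))
for n in P: save(P[n],'lev_'+n)
# tray floor patch brightness in wrist view
X=np.array(s['ee_pos']);Rt=R.from_rotvec(s['eef_rot'])
g=cv2.cvtColor(P['wrist']['image'],cv2.COLOR_RGB2GRAY)
for ty in np.arange(-.06,.061,.01):
    row=[]
    for tx in np.arange(-.07,.071,.01):
        u=proj(P['wrist'],X+Rt.apply([tx,-ty,.0207]));row.append(int(g[int(u[1]),int(u[0])]) if 0<=u[1]<420 and 0<=u[0]<560 else -1)
    print(round(ty,2),row)
```

```text
wrist channel [([469.0, 160.0], 0.64, [457.0, 165.0, 46.0, 64.0]), ([163.0, 186.0], 0.47, 0)]
wrist clamp [([367.0, 172.0], 0.71, [121.0, 286.0, 44.0, 52.0]), ([129.0, 282.0], 0.71, [382.0, 174.0, 30.0, 54.0]), ([165.0, 183.0], 0.43, [417.0, 158.0, 286.0, 312.0])]
wrist angle [([380.0, 236.0], 0.9, 0)]
scene channel [([210.0, 164.0], 0.65, [338.0, 310.0, 103.0, 93.0])]
scene clamp [([237.0, 183.0], 0.65, [230.0, 182.0, 9.0, 15.0]), ([338.0, 233.0], 0.53, [339.0, 231.0, 25.0, 20.0])]
scene angle []
side channel [([271.0, 263.0], 0.41, [296.0, 211.0, 60.0, 40.0])]
side clamp [([312.0, 264.0], 0.68, [313.0, 270.0, 20.0, 20.0]), ([275.0, 260.0], 0.58, [235.0, 217.0, 18.0, 13.0])]
side angle [([290.0, 275.0], 0.63, [269.0, 255.0, 16.0, 26.0])]
[-0.208  0.141 -3.338] [0.506 0.388 0.563] [ 0.533 -0.127  0.211] [-179.702    0.004    2.402]
-0.06 [23, 26, 199, 201, 202, 204, 206, 207, 208, 213, 215, 217, 219, 219, 223]
-0.05 [22, 26, 199, 201, 103, 105, 105, 107, 107, 109, 108, 220, 221, 223, 223]
-0.04 [23, 25, 200, 201, 102, 104, 104, 105, 106, 108, 110, 221, 224, 225, 224]
-0.03 [20, 23, 86, 87, 89, 107, 109, 109, 110, 111, 112, 225, 226, 226, 223]
-0.02 [78, 86, 85, 86, 87, 88, 200, 213, 193, 109, 221, 221, 224, 227, 224]
-0.01 [91, 92, 93, 94, 95, 91, 94, 95, 97, 100, 191, 194, 188, 190, 224]
0.0 [95, 95, 95, 95, 96, 97, 97, 98, 100, 101, 192, 194, 196, 196, 220]
0.01 [105, 106, 102, 102, 102, 103, 104, 104, 102, 103, 104, 189, 190, 191, 217]
0.02 [68, 85, 84, 85, 86, 86, 100, 101, 102, 103, 104, 107, 110, 111, 213]
0.03 [14, 17, 84, 84, 86, 102, 102, 101, 103, 104, 105, 105, 207, 208, 209]
0.04 [16, 17, 102, 102, 102, 102, 102, 102, 102, 103, 104, 105, 209, 210, 207]
0.05 [15, 17, 102, 100, 102, 101, 101, 100, 103, 103, 103, 105, 106, 208, 204]
0.06 [16, 17, 104, 104, 96, 104, 103, 104, 104, 105, 106, 106, 109, 208, 204]
```

Call:
apply_moves([
  [0, -1.2, -0.5, 0, 0, 0],
  [0, -3.5, -0.5, 0, 0, 0],
  [0, -5.8, -0.5, 0, 0, 0],
  [0, -8.1, -0.5, 0, 0, 0],
  [0, -10.4, -0.5, 0, 0, 0],
])

```text
t: 22.32
ee_pos: [0.5215, 0.1347, 0.2255]
eef_rot: [-3.136, -0.065, -0.0]
ft_force: [1.3, -1.4, -3.8]
width: 0.0158
grasp_force: 50.0
```

Call:
apply_moves([
  [0.08, -2.2, 0, 0, 0, 3],
  [0.08, -4, 0, 0, 0, 7],
  [0.08, -5.2, 0, 0, 0, 11],
  [0.08, -5.8, 1, 0, 0, 14.3],
  [0.08, -5.8, 2, 0, 0, 14.3],
])

```text
t: 22.95
ee_pos: [0.5173, 0.2796, 0.1752]
eef_rot: [-3.119, 0.323, 0.001]
ft_force: [0.8, -0.2, -3.4]
width: 0.0157
grasp_force: 50.0
```

Run:
```python
from h import *
np.set_printoptions(precision=3,suppress=True)
s=telemetry.get_state();X0=np.array(s['ee_pos']);R0=R.from_rotvec(s['eef_rot']);print(s['t'],X0,R0.as_euler('xyz',degrees=True))
Rt=R.from_euler('z',-11.9,degrees=True)*R.from_matrix(np.diag([1.,-1,-1]))
print((R0.inv().apply(np.array([.518,.278,.0290])-X0)/.025).round(2),(R0.inv()*Rt).as_rotvec(degrees=True).round(2))
P={n:imaging.snapshot(n) for n in('scene','side')}
for n in P:
    for q in('channel','clamp','angle'): print(n,q,[(np.round(d['at']).tolist(),round(d['p'],2),atz(P[n],d['at'],.02)) for d in finder.place_of(P[n],q)[:3]])
for q in('crate_mouth','lid_hinge','lid_edge','latch_pivot','latch_tip'):
    c=[finder.place_of(P[n],q)[0]['at'] for n in P];print(q,*tri(list(zip(P.values(),c))))
```

```text
22.95 [0.517 0.28  0.175] [-179.689    0.083  -11.838]
[0.05 0.09 5.85] [-0.31  0.08  0.06]
scene channel [([212.0, 160.0], 0.49, array([ 0.56 , -0.365,  0.02 ])), ([186.0, 134.0], 0.44, array([ 0.584, -0.524,  0.02 ]))]
scene clamp [([237.0, 182.0], 0.82, array([ 0.539, -0.235,  0.02 ])), ([337.0, 230.0], 0.44, array([0.379, 0.09 , 0.02 ]))]
scene angle [([251.0, 167.0], 0.64, array([ 0.468, -0.267,  0.02 ]))]
side channel []
side clamp [([234.0, 220.0], 0.66, array([0.372, 0.062, 0.02 ])), ([312.0, 267.0], 0.65, array([ 0.554, -0.235,  0.02 ])), ([294.0, 372.0], 0.38, array([ 0.367, -0.548,  0.02 ]))]
side angle [([289.0, 275.0], 0.43, array([ 0.471, -0.239,  0.02 ]))]
crate_mouth [ 0.541 -0.251  0.108] [0.9, 0.9]Traceback (most recent call last):
  File "<stdin>", line 10, in <module>
IndexError: list index out of range
```

```bash
cat > grey.py <<'E'
from h import *
np.set_printoptions(precision=3,suppress=True)
Rc=R.from_euler('z',2.4,degrees=True);C=np.array([.54,-.2455,0])
for n in('scene','side'):
    P=imaging.snapshot(n);im=P['image'];hsv=cv2.cvtColor(im,cv2.COLOR_RGB2HSV)
    corners=[Rc.apply([sx*.09,sy*.11,.108])+C for sx,sy in((1,1),(1,-1),(-1,-1),(-1,1))]
    m=np.zeros(im.shape[:2],np.uint8);cv2.fillConvexPoly(m,np.array([proj(P,c) for c in corners]).astype(np.int32),1)
    m=cv2.erode(m,np.ones((3,3)))
    g=((hsv[...,1]<60)&(m>0)).astype(np.uint8)
    k,l,st,ce=cv2.connectedComponentsWithStats(g)
    for i in range(1,k):
        if st[i,4]>12: print(n,st[i].tolist(),'mean',im[l==i].mean(0).round(),[Rc.inv().apply(atz(P,ce[i],z)-C).round(3).tolist() for z in(.02,.05)])
E
python3 grey.py
python3 - <<'E'
from h import *
np.set_printoptions(precision=3,suppress=True)
s=telemetry.get_state();w=imaging.snapshot('wrist')
Tt=np.eye(4);Tt[:3,:3]=R.from_rotvec(s['eef_rot']).as_matrix();Tt[:3,3]=s['ee_pos'];rel=np.linalg.inv(Tt)@np.array(w['cam_to_world'])
T2=np.eye(4);T2[:3,:3]=R.from_euler('xyz',[-179.7,0,2.4],degrees=True).as_matrix();T2[:3,3]=[.533,-.127,.211]
w2=dict(camera_matrix=w['camera_matrix'],cam_to_world=T2@rel)
Rc=R.from_euler('z',2.4,degrees=True);C=np.array([.54,-.2455,0])
for u in((469,160),(457,165),(382,174),(380,236)): print(u,[Rc.inv().apply(atz(w2,u,z)-C) for z in(.02,.05)])
E
```

```text
scene [212, 153, 13, 19, 172] mean [137. 137. 126.] [[0.004, -0.102, 0.02], [0.015, -0.075, 0.05]]
scene [226, 155, 31, 33, 352] mean [88. 87. 81.] [[-0.033, -0.013, 0.02], [-0.02, 0.011, 0.05]]
side [303, 260, 18, 18, 208] mean [71. 70. 72.] [[0.009, 0.007, 0.02], [-0.002, -0.014, 0.05]]
side [290, 266, 14, 22, 118] mean [154. 151. 144.] [[-0.05, -0.004, 0.02], [-0.059, -0.024, 0.05]]
(469, 160) [array([ 0.023, -0.109,  0.02 ]), array([ 0.027, -0.092,  0.05 ])]
(457, 165) [array([ 0.017, -0.095,  0.02 ]), array([ 0.022, -0.079,  0.05 ])]
(382, 174) [array([ 0.006, -0.005,  0.02 ]), array([0.011, 0.004, 0.05 ])]
(380, 236) [array([-0.075, -0.009,  0.02 ]), array([-0.064,  0.001,  0.05 ])]
```

All three pieces are in the crate: channel at the right wall (crate frame ≈ (0.01,−0.09)), clamp and angle in the middle. Set the tray down.

Call:
apply_moves([
  [0.05, 0.09, 1, -0.3, 0, 0],
  [0.05, 0.09, 2.3, -0.3, 0, 0],
  [0.05, 0.09, 3.6, -0.3, 0, 0],
  [0.05, 0.09, 4.6, -0.3, 0, 0],
  [0.05, 0.09, 5.1, -0.3, 0, 0],
])

```text
t: 24.28
ee_pos: [0.518, 0.2761, 0.0474]
eef_rot: [3.124, -0.326, -0.004]
ft_force: [-0.0, 1.0, -2.4]
width: 0.0155
grasp_force: 50.0
```

Call:
apply_moves([
  [0, 0, 0.3, 0, 0, 0],
  [0, 0, 0.5, 0, 0, 0],
  [0, 0, 0.65, 0, 0, 0],
  [0, 0, 0.75, 0, 0, 0],
  [0, 0, 0.75, 0, 0, 0],
])

```text
t: 24.9
ee_pos: [0.5184, 0.2763, 0.0298]
eef_rot: [3.125, -0.326, -0.002]
ft_force: [-0.1, 0.3, -3.5]
width: 0.0156
grasp_force: 50.0
```

Call:
apply_moves([
  [0, 0, 0.03, 0, 0, 0],
  [0, 0, 0.06, 0, 0, 0],
  [0, 0, 0.06, 0, 0, 0],
])

```text
t: 25.28
ee_pos: [0.5185, 0.2764, 0.0287]
eef_rot: [-3.124, 0.326, 0.002]
ft_force: [-3.9, -1.4, 4.6]
width: 0.0157
grasp_force: 50.0
```

Call:
apply_moves([
  [0, 0, 0.06, 0, 0, 0],
  [0, 0, 0.06, 0, 0, 0],
  [0, 0, 0.06, 0, 0, 0],
  [0, 0, 0.06, 0, 0, 0],
  [0, 0, 0.06, 0, 0, 0],
], claw=0.6)

```text
t: 25.9
ee_pos: [0.5184, 0.2763, 0.0268]
eef_rot: [3.125, -0.326, -0.002]
ft_force: [0.1, -0.0, 0.0]
width: 0.0562
grasp_force: 0.0
```

Call:
apply_moves([
  [0, 0, -0.5, 0, 0, 0],
  [0, 0, -1.5, 0, 0, 0],
  [0, 0, -3.5, 0, 0, 0],
  [0, 0, -5.5, 0, 0, 0],
  [0, 0, -7.5, 0, 0, 0],
])

```text
t: 26.52
ee_pos: [0.5185, 0.2761, 0.217]
eef_rot: [-3.124, 0.326, 0.001]
ft_force: [-0.3, 0.1, -0.4]
width: 0.0565
grasp_force: 0.0
```

Run:
```python
from h import *
np.set_printoptions(precision=3,suppress=True)
s=telemetry.get_state();print(s['t'],s['ee_pos'],s['joint_pos'])
P={n:imaging.snapshot(n) for n in('scene','side','wrist')};save(P['wrist'],'w9')
for n in P:
    print(n,'expect grip/lip',proj(P[n],[.518,.2765,.079]),proj(P[n],np.array([.518,.2765,0])+R.from_euler('z',-11.9,degrees=True).apply([0,-.065,.008])))
    for q in('tray_grip','tray_lip'): print(q,[(np.round(d['at']).tolist(),round(d['p'],2)) for d in finder.place_of(P[n],q)[:2]])
for q in('lid_hinge','lid_edge','latch_pivot','latch_tip'):
    c=[finder.place_of(P[n],q) for n in('scene','side')];print(q,[[(np.round(d['at']).tolist(),round(d['p'],2)) for d in x[:2]] for x in c], tri([(P[n],x[0]['at']) for n,x in zip(('scene','side'),c)]) if all(c) else '')
```

```text
26.525 [0.519 0.276 0.217] [-0.617  0.312  0.095  1.662 -0.033  1.169 -2.292]
scene expect grip/lip [339.007 290.765] [326.719 282.854]
tray_grip [([338.0, 295.0], 0.74), ([253.0, 340.0], 0.72)]
tray_lip [([328.0, 286.0], 0.84), ([429.0, 284.0], 0.7)]
side expect grip/lip [253.071 163.621] [255.759 187.917]
tray_grip [([256.0, 164.0], 0.97), ([190.0, 175.0], 0.8)]
tray_lip [([258.0, 189.0], 0.8), ([193.0, 178.0], 0.57)]
wrist expect grip/lip [282.831 191.858] [332.558 180.265]
tray_grip [([283.0, 194.0], 0.71), ([296.0, 383.0], 0.71)]
tray_lip [([330.0, 179.0], 0.91), ([254.0, 346.0], 0.78)]
lid_hinge [[([206.0, 174.0], 0.79), ([352.0, 392.0], 0.22)], [([339.0, 247.0], 0.62), ([367.0, 349.0], 0.45)]] (array([ 0.633, -0.249,  0.103]), [4.1, 4.1])
lid_edge [[([185.0, 129.0], 0.74)], [([352.0, 200.0], 0.89)]] (array([ 0.662, -0.25 ,  0.299]), [1.2, 1.2])
latch_pivot [[([264.0, 138.0], 0.47), ([287.0, 237.0], 0.24)], [([272.0, 262.0], 0.63)]] (array([ 0.415, -0.255,  0.134]), [5.4, 5.4])
latch_tip [[([280.0, 157.0], 0.58)], [([265.0, 242.0], 0.72)]] (array([ 0.418, -0.168,  0.128]), [0.3, 0.3])
```

The tray is back on its mat (finder agrees with the expected lip and grip pixels in all views). Now go round behind the leaning lid with shut fingers.

Call:
apply_moves([
  [1, 0.6, -2, 0, 0, 0],
  [2.8, 1.7, -4, 0, 0, 0],
  [5, 3, -4.6, 0, 0, 0],
  [7.2, 4.3, -4.6, 0, 0, 0],
  [8.9, 5.3, -4.6, 0, 0, 0],
], claw=0, squeeze=20)

```text
t: 28.0
ee_pos: [0.7106, 0.0995, 0.3296]
eef_rot: [-3.124, 0.325, 0.001]
ft_force: [0.1, 0.1, 0.8]
width: 0.0098
grasp_force: 0.0
```

Call:
apply_moves([
  [0.5, 2, 0, 0, 0, 0],
  [1, 4.3, 0, 0, 0, -3],
  [1.5, 6.6, 0, 0, 0, -7],
  [1.9, 8.9, 0, 0, 0, -11],
  [2.3, 11, 0, 0, 0, -14.3],
])

```text
t: 28.62
ee_pos: [0.7084, -0.1823, 0.329]
eef_rot: [-3.141, -0.068, 0.002]
ft_force: [0.3, 0.3, 0.7]
width: 0.0003
grasp_force: 0.0
```

```bash
cat > lid.py <<'E'
from h import *
import sys
np.set_printoptions(precision=3,suppress=True)
s=telemetry.get_state();X0=np.array(s['ee_pos']);R0=R.from_rotvec(s['eef_rot'])
print(s['t'],X0,R0.as_euler('xyz',degrees=True),s['ft_force'],s['joint_pos'])
Rc=R.from_euler('z',2.4,degrees=True);C=np.array([.54,-.2455,0]);r=.165;tip=.027
Rt=Rc*R.from_matrix(np.diag([1.,-1,-1]))
print('turn',(R0.inv()*Rt).as_rotvec(degrees=True).round(2))
def show(n,p):
    X=C+Rc.apply(p)-[0,0,tip];print(n,X,(R0.inv().apply(X-X0)/.025).round(2))
show('start hi',[.170,0,.360]);show('start lo',[.170,0,.270])
for f in range(96,-1,-6):
    a=np.radians(f);d=np.array([-np.cos(a),0,np.sin(a)]);n=np.array([np.sin(a),0,np.cos(a)])
    show(f,np.array([.1,0,.11])+r*d+(.010+.008*np.sin(a))*n)
E
python3 lid.py | head -4
```

```text
28.625 [ 0.708 -0.182  0.329] [-179.997    0.081    2.495] [0.264 0.283 0.734] [ 0.089  0.555  0.215  1.073 -0.112  1.525 -1.249]
turn [-0.    0.08  0.09]
start hi [ 0.71  -0.238  0.333] [-0.04  2.24 -0.16]
start lo [ 0.71  -0.238  0.243] [-0.04  2.24  3.44]
```

Call:
apply_moves([
  [0, 1.5, 0, 0, 0, 0],
  [0, 2.24, 0.5, 0, 0, 0],
  [0, 2.24, 1.7, 0, 0, 0],
  [0, 2.24, 2.9, 0, 0, 0],
  [0, 2.24, 3.44, 0, 0, 0],
])

```text
t: 29.25
ee_pos: [0.7106, -0.2345, 0.2405]
eef_rot: [-3.139, -0.068, 0.006]
ft_force: [0.2, -0.4, 0.4]
width: 0.0007
grasp_force: 0.0
```

```bash
python3 lid.py
python3 - <<'E'
from h import *
P={n:imaging.snapshot(n) for n in('scene','side')}
c=[finder.place_of(P[n],'lid_edge') for n in P];print([x[:1] for x in c]); print(tri([(P[n],x[0]['at']) for n,x in zip(P,c)]) if all(c) else '')
E
```

```text
29.25 [ 0.711 -0.235  0.241] [-179.912    0.217    2.474] [ 0.162 -0.374  0.386] [ 0.155  0.619  0.215  1.163 -0.127  1.376 -1.172]
turn [-0.09  0.22  0.07]
start hi [ 0.71  -0.238  0.333] [-0.05  0.15 -3.7 ]
start lo [ 0.71  -0.238  0.243] [-0.04  0.15 -0.1 ]
96 [ 0.675 -0.24   0.245] [-1.43  0.15 -0.18]
90 [ 0.658 -0.241  0.248] [-2.12  0.15 -0.29]
84 [ 0.641 -0.241  0.249] [-2.81  0.15 -0.33]
78 [ 0.623 -0.242  0.248] [-3.51  0.15 -0.29]
72 [ 0.606 -0.243  0.245] [-4.21  0.15 -0.18]
66 [ 0.589 -0.243  0.241] [-4.89  0.15  0.01]
60 [ 0.572 -0.244  0.234] [-5.55  0.15  0.27]
54 [ 0.556 -0.245  0.226] [-6.18  0.15  0.6 ]
48 [ 0.541 -0.245  0.216] [-6.78  0.15  0.99]
42 [ 0.528 -0.246  0.205] [-7.33  0.15  1.45]
36 [ 0.515 -0.247  0.192] [-7.82  0.15  1.97]
30 [ 0.504 -0.247  0.178] [-8.26  0.15  2.55]
24 [ 0.495 -0.247  0.162] [-8.64  0.15  3.16]
18 [ 0.487 -0.248  0.146] [-8.95  0.15  3.82]
12 [ 0.481 -0.248  0.129] [-9.18  0.15  4.51]
6 [ 0.477 -0.248  0.111] [-9.34  0.15  5.21]
0 [ 0.475 -0.248  0.093] [-9.41  0.15  5.94]
[[{'at': [183.2, 135.5], 'p': 0.73}], [{'at': [353.4, 200.6], 'p': 0.96}]]
(array([ 0.67249489, -0.2415132 ,  0.28694466]), [1.4, 1.4])
```

Call:
apply_moves([
  [-0.8, 0.15, -0.1, 0, 0, 0],
  [-1.5, 0.15, -0.2, 0, 0, 0],
  [-2.12, 0.15, -0.29, 0, 0, 0],
  [-2.81, 0.15, -0.33, 0, 0, 0],
  [-3.51, 0.15, -0.29, 0, 0, 0],
])

```text
t: 30.08
ee_pos: [0.624, -0.2436, 0.252]
eef_rot: [3.14, 0.066, 0.002]
ft_force: [3.0, -0.1, -1.2]
width: 0.0006
grasp_force: 1.0
```

```bash
python3 lid.py|sed -n '1,2p;9,30p'
python3 - <<'E'
from h import *
P={n:imaging.snapshot(n) for n in('scene','side')}
c=[finder.place_of(P[n],'lid_edge') for n in P];print([x[:1] for x in c]); print(tri([(P[n],x[0]['at']) for n,x in zip(P,c)]) if all(c) else '')
E
```

```text
30.075 [ 0.624 -0.244  0.252] [179.964  -0.083   2.422] [ 2.967 -0.149 -1.161] [ 0.17   0.449  0.227  1.401 -0.102  1.302 -1.127]
turn [ 0.04 -0.08  0.02]
72 [ 0.606 -0.243  0.245] [-0.73 -0.06  0.26]
66 [ 0.589 -0.243  0.241] [-1.41 -0.06  0.45]
60 [ 0.572 -0.244  0.234] [-2.07 -0.06  0.7 ]
54 [ 0.556 -0.245  0.226] [-2.71 -0.06  1.03]
48 [ 0.541 -0.245  0.216] [-3.3  -0.07  1.42]
42 [ 0.528 -0.246  0.205] [-3.86 -0.07  1.88]
36 [ 0.515 -0.247  0.192] [-4.36 -0.07  2.4 ]
30 [ 0.504 -0.247  0.178] [-4.8  -0.07  2.97]
24 [ 0.495 -0.247  0.162] [-5.18 -0.07  3.58]
18 [ 0.487 -0.248  0.146] [-5.49 -0.07  4.24]
12 [ 0.481 -0.248  0.129] [-5.72 -0.07  4.92]
6 [ 0.477 -0.248  0.111] [-5.89 -0.07  5.63]
0 [ 0.475 -0.248  0.093] [-5.97 -0.07  6.35]
[[{'at': [203.5, 123.7], 'p': 0.75}], [{'at': [336.9, 204.4], 'p': 0.65}]]
(array([ 0.61276073, -0.24592899,  0.29616249]), [2.3, 2.3])
```

The lid follows (3 N). Continue along the arc.

Call:
apply_moves([
  [-0.73, 0, 0.24, 0, 0, 0],
  [-1.41, 0, 0.44, 0, 0, 0],
  [-2.07, 0, 0.7, 0, 0, 0],
  [-2.71, 0, 1.03, 0, 0, 0],
  [-3.3, 0, 1.42, 0, 0, 0],
])

```text
t: 30.9
ee_pos: [0.5418, -0.247, 0.2152]
eef_rot: [3.141, 0.067, -0.0]
ft_force: [2.0, 0.6, 0.2]
width: 0.0002
grasp_force: 0.7
```

Call:
apply_moves([
  [-0.55, 0, 0.46, 0, 0, 0],
  [-1.05, 0, 0.98, 0, 0, 0],
  [-1.5, 0, 1.55, 0, 0, 0],
  [-1.88, 0, 2.16, 0, 0, 0],
  [-2.19, 0, 2.82, 0, 0, 0],
])

```text
t: 31.52
ee_pos: [0.4866, -0.2494, 0.1441]
eef_rot: [3.141, 0.066, -0.001]
ft_force: [1.8, -1.1, 0.4]
width: 0.0001
grasp_force: 0.5
```

```bash
python3 lid.py|sed -n '1,2p;18,30p'
python3 - <<'E'
from h import *
P={n:imaging.snapshot(n) for n in('scene','side')}
c=[finder.place_of(P[n],'lid_edge') for n in P];print([x[:2] for x in c]); print(tri([(P[n],x[0]['at']) for n,x in zip(P,c)]) if all(c) else '')
E
```

```text
31.525 [ 0.487 -0.249  0.144] [179.99    0.046   2.413] [ 1.795 -1.064  0.36 ] [ 0.219  0.314  0.24   1.846 -0.087  0.992 -1.034]
turn [0.01 0.05 0.01]
18 [ 0.487 -0.248  0.146] [ 0.02 -0.07 -0.07]
12 [ 0.481 -0.248  0.129] [-0.22 -0.07  0.61]
6 [ 0.477 -0.248  0.111] [-0.37 -0.07  1.32]
0 [ 0.475 -0.248  0.093] [-0.46 -0.07  2.04]
[[{'at': [256.8, 132.8], 'p': 0.85}], [{'at': [286.3, 251.2], 'p': 0.82}, {'at': [340.8, 246.2], 'p': 0.16}]]
(array([ 0.44999968, -0.25677054,  0.17058309]), [5.7, 5.7])
```

Call:
apply_moves([
  [-0.22, 0, 0.6, 0, 0, 0],
  [-0.37, 0, 1.3, 0, 0, 0],
  [-0.42, 0, 1.7, 0, 0, 0],
  [-0.45, 0, 1.95, 0, 0, 0],
  [-0.45, 0, 2.04, 0, 0, 0],
])

```text
t: 32.35
ee_pos: [0.4749, -0.2498, 0.0933]
eef_rot: [-3.141, -0.066, 0.002]
ft_force: [-1.1, -0.2, 0.6]
width: 0.0005
grasp_force: 0.4
```

Call:
apply_moves([
  [0, 0, 0.05, 0, 0, 0],
  [0, 0, 0.1, 0, 0, 0],
])

```text
t: 32.6
ee_pos: [0.4752, -0.2498, 0.0913]
eef_rot: [3.141, 0.066, -0.001]
ft_force: [-0.4, -0.3, 0.1]
width: 0.0004
grasp_force: 0.4
```

Call:
apply_moves([
  [0, 0, 0.06, 0, 0, 0],
  [0, 0, 0.12, 0, 0, 0],
])

```text
t: 32.85
ee_pos: [0.475, -0.2498, 0.088]
eef_rot: [-3.141, -0.066, 0.002]
ft_force: [-0.5, -0.1, 1.3]
width: 0.0002
grasp_force: 0.4
```

Call:
apply_moves([
  [0, 0, 0.06, 0, 0, 0],
  [0, 0, 0.12, 0, 0, 0],
])

```text
t: 33.1
ee_pos: [0.4753, -0.2499, 0.0869]
eef_rot: [-3.141, -0.066, 0.001]
ft_force: [-16.8, 8.7, 54.8]
width: 0.0007
grasp_force: 27.4
```

Run:
```python
from h import *
np.set_printoptions(precision=3,suppress=True)
s=telemetry.get_state();print(s['ee_pos'],s['ft_force'])
P={n:imaging.snapshot(n) for n in('scene','side')}
for q in('lid_edge','latch_tip','latch_pivot'):
    c=[finder.place_of(P[n],q) for n in P];print(q,[[(np.round(d['at'],1),round(d['p'],2)) for d in x[:2]] for x in c],tri([(P[n],x[0]['at']) for n,x in zip(P,c)]) if all(c) else '')
```

```text
[ 0.475 -0.25   0.087] [-16.766   8.726  54.792]
lid_edge [[(array([261.1, 144.9]), 0.85), (array([335.8, 304.5]), 0.37)], [(array([278.8, 266.9]), 0.96)]] (array([ 0.43 , -0.26 ,  0.107]), [0.4, 0.4])
latch_tip [[(array([279.7, 153.2]), 0.49)], [(array([312.5, 250.5]), 0.74), (array([267.3, 240.9]), 0.68)]] (array([ 0.479, -0.213,  0.128]), [76.1, 76.1])
latch_pivot [[(array([265.7, 139.7]), 0.59), (array([262.6, 145.5]), 0.27)], [(array([271.6, 262.5]), 0.72), (array([265.8, 241.8]), 0.18)]] (array([ 0.413, -0.253,  0.127]), [2.6, 2.6])
```

The lid is shut (it met the rim with force at a TCP height of 87 mm, so the tips sit about 32 mm above the TCP). Back off at once and go in front of the turnbutton.

Call:
apply_moves([
  [0, 0, -0.5, 0, 0, 0],
  [0, 0, -1.5, 0, 0, 0],
  [0, 0, -3, 0, 0, 0],
  [0, 0, -4, 0, 0, 0],
  [0, 0, -4, 0, 0, 0],
])

```text
t: 34.12
ee_pos: [0.476, -0.2502, 0.1868]
eef_rot: [3.14, 0.066, 0.003]
ft_force: [-0.2, 0.4, -0.9]
width: 0.0006
grasp_force: 0.0
```

```bash
cat > latch.py <<'E'
from h import *
np.set_printoptions(precision=3,suppress=True)
s=telemetry.get_state();X0=np.array(s['ee_pos']);R0=R.from_rotvec(s['eef_rot'])
print(s['t'],X0,R0.as_euler('xyz',degrees=True),s['ft_force'],s['joint_pos'])
Rc=R.from_euler('z',2.4,degrees=True);C=np.array([.54,-.2465,0]);rho=.055;zt=.096
def show(n,p,z=zt):
    X=C+Rc.apply([p[0],p[1],0]);X[2]=z;print(n,X,(R0.inv().apply(X-X0)/.025).round(2))
show('hi',[-.165,.055],.19);show('lo',[-.165,.055])
for f in range(0,97,8):
    a=np.radians(f);u=np.array([np.sin(a),np.cos(a)]);m=np.array([-np.cos(a),np.sin(a)])
    show(f,np.array([-.122,0])+rho*u+(.009+.008*abs(np.cos(a))+.0125*np.sin(a))*m)
P={n:imaging.snapshot(n) for n in('scene','side')}
for q in('lid_edge','latch_tip','latch_pivot'):
    c=[finder.place_of(P[n],q) for n in P];print(q,[[(np.round(d['at'],1),round(d['p'],2)) for d in x[:2]] for x in c],tri([(P[n],x[0]['at']) for n,x in zip(P,c)]) if all(c) else '')
E
python3 latch.py
```

```text
34.125 [ 0.476 -0.25   0.187] [179.941  -0.093   2.401] [-0.226  0.375 -0.899] [ 0.215  0.249  0.249  1.825 -0.069  1.074 -1.039]
hi [ 0.373 -0.198  0.19 ] [-4.04 -2.24 -0.14]
lo [ 0.373 -0.198  0.096] [-4.04 -2.24  3.62]
0 [ 0.399 -0.197  0.096] [-3.   -2.24  3.62]
8 [ 0.405 -0.195  0.096] [-2.76 -2.33  3.62]
16 [ 0.411 -0.193  0.096] [-2.49 -2.38  3.62]
24 [ 0.418 -0.193  0.096] [-2.21 -2.4   3.63]
32 [ 0.426 -0.193  0.096] [-1.92 -2.38  3.63]
40 [ 0.433 -0.194  0.096] [-1.62 -2.32  3.63]
48 [ 0.441 -0.196  0.096] [-1.32 -2.22  3.63]
56 [ 0.448 -0.2    0.096] [-1.03 -2.06  3.63]
64 [ 0.455 -0.205  0.096] [-0.76 -1.86  3.63]
72 [ 0.462 -0.211  0.096] [-0.52 -1.61  3.63]
80 [ 0.467 -0.218  0.096] [-0.31 -1.32  3.63]
88 [ 0.471 -0.226  0.096] [-0.15 -0.99  3.63]
96 [ 0.474 -0.233  0.096] [-0.04 -0.7   3.63]
lid_edge [[(array([262.3, 144.8]), 0.76), (array([233.3, 160.5]), 0.56)], [(array([280.4, 265.4]), 0.83)]] (array([ 0.432, -0.256,  0.11 ]), [4.5, 4.5])
latch_tip [[(array([283.5, 152.7]), 0.74), (array([337.8, 296. ]), 0.34)], [(array([267.2, 242.4]), 0.62)]] (array([ 0.413, -0.172,  0.135]), [10.6, 10.6])
latch_pivot [[(array([263.7, 140.6]), 0.62), (array([236.7, 113. ]), 0.56)], [(array([271. , 262.3]), 0.51)]] (array([ 0.416, -0.252,  0.126]), [6.9, 6.9])
```

Call:
apply_moves([
  [-2, -1.1, 0, 0, 0, 0],
  [-4.04, -2.24, 0, 0, 0, 0],
  [-4.04, -2.24, 1.3, 0, 0, 0],
  [-4.04, -2.24, 2.7, 0, 0, 0],
  [-4.04, -2.24, 3.62, 0, 0, 0],
])

```text
t: 35.15
ee_pos: [0.3712, -0.1978, 0.0934]
eef_rot: [-3.141, -0.066, 0.003]
ft_force: [0.5, -0.3, 0.4]
width: 0.0007
grasp_force: 0.0
```

Call:
apply_moves([
  [0.5, 0, 0, 0, 0, 0],
  [1.04, 0, 0, 0, 0, 0],
  [1.28, -0.09, 0, 0, 0, 0],
  [1.55, -0.14, 0, 0, 0, 0],
  [1.83, -0.16, 0, 0, 0, 0],
])

```text
t: 35.78
ee_pos: [0.4176, -0.192, 0.0949]
eef_rot: [-3.141, -0.066, 0.002]
ft_force: [-1.4, -0.2, -0.8]
width: 0.0006
grasp_force: 0.7
```

```bash
python3 latch.py
```

```text
35.775 [ 0.418 -0.192  0.095] [-179.997    0.066    2.407] [-1.389 -0.159 -0.835] [ 0.164  0.228  0.225  2.092 -0.068  0.83  -1.1  ]
hi [ 0.373 -0.198  0.19 ] [-1.81  0.18 -3.8 ]
lo [ 0.373 -0.198  0.096] [-1.8   0.18 -0.04]
0 [ 0.399 -0.197  0.096] [-0.76  0.18 -0.04]
8 [ 0.405 -0.195  0.096] [-0.51  0.1  -0.04]
16 [ 0.411 -0.193  0.096] [-0.25  0.04 -0.05]
24 [ 0.418 -0.193  0.096] [ 0.03  0.02 -0.05]
32 [ 0.426 -0.193  0.096] [ 0.32  0.04 -0.05]
40 [ 0.433 -0.194  0.096] [ 0.62  0.1  -0.05]
48 [ 0.441 -0.196  0.096] [ 0.92  0.21 -0.05]
56 [ 0.448 -0.2    0.096] [ 1.21  0.36 -0.05]
64 [ 0.455 -0.205  0.096] [ 1.48  0.56 -0.05]
72 [ 0.462 -0.211  0.096] [ 1.72  0.81 -0.05]
80 [ 0.467 -0.218  0.096] [ 1.93  1.11 -0.05]
88 [ 0.471 -0.226  0.096] [ 2.09  1.43 -0.05]
96 [ 0.474 -0.233  0.096] [ 2.2   1.73 -0.05]
lid_edge [[(array([260.5, 143.8]), 0.66)], [(array([279., 264.]), 0.66), (array([274. , 220.4]), 0.22)]] (array([ 0.433, -0.256,  0.116]), [0.4, 0.4])
latch_tip [[(array([271.2, 156.9]), 0.63), (array([287.9, 239.6]), 0.49)], [(array([366.6, 348. ]), 0.66), (array([277.8, 240.3]), 0.62)]] (array([ 0.478, -0.433, -0.059]), [160.8, 160.8])
latch_pivot [[(array([263. , 138.5]), 0.65)], [(array([272. , 260.8]), 0.54), (array([340.6, 245.1]), 0.45)]] (array([ 0.418, -0.254,  0.135]), [6.1, 6.1])
```

The turnbutton is moving (side tip from (267,242) to (278,240)). Continue along the arc.

Call:
apply_moves([
  [0.32, 0.04, 0, 0, 0, 0],
  [0.62, 0.1, 0, 0, 0, 0],
  [0.92, 0.21, 0, 0, 0, 0],
  [1.21, 0.36, 0, 0, 0, 0],
  [1.48, 0.56, 0, 0, 0, 0],
])

```text
t: 36.8
ee_pos: [0.4553, -0.2048, 0.0945]
eef_rot: [-3.141, -0.066, 0.002]
ft_force: [-1.8, 0.4, -1.1]
width: 0.0005
grasp_force: 0.6
```

Call:
apply_moves([
  [0.24, 0.25, 0, 0, 0, 0],
  [0.45, 0.55, 0, 0, 0, 0],
  [0.53, 0.7, 0, 0, 0, 0],
  [0.6, 0.82, 0, 0, 0, 0],
])

```text
t: 37.3
ee_pos: [0.4706, -0.2247, 0.0945]
eef_rot: [-3.141, -0.065, 0.002]
ft_force: [-0.4, 1.0, -0.5]
width: 0.0007
grasp_force: 0.5
```

```bash
python3 latch.py | sed -n '1p;15,30p'
```

```text
37.3 [ 0.471 -0.225  0.095] [-179.992    0.082    2.388] [-0.406  1.015 -0.517] [ 0.197  0.334  0.226  1.949 -0.096  0.87  -1.056]
88 [ 0.471 -0.226  0.096] [ 0.02  0.04 -0.06]
96 [ 0.474 -0.233  0.096] [ 0.14  0.33 -0.06]
lid_edge [[(array([259.6, 147. ]), 0.63)], [(array([281.8, 265.3]), 0.72), (array([341.1, 244.7]), 0.53)]] (array([ 0.44 , -0.256,  0.106]), [1.9, 1.9])
latch_tip [[(array([246. , 152.1]), 0.51)], [(array([298.3, 250.6]), 0.58)]] (array([ 0.499, -0.238,  0.131]), [3.3, 3.3])
latch_pivot [[], [(array([270.1, 263. ]), 0.78)]]
```

Call:
apply_moves([
  [0.03, 0.1, 0, 0, 0, 0],
  [0.05, 0.2, 0, 0, 0, 0],
])

```text
t: 37.95
ee_pos: [0.4719, -0.2287, 0.0944]
eef_rot: [-3.14, -0.066, 0.003]
ft_force: [-3.6, 15.4, 6.3]
width: 0.0002
grasp_force: 7.8
```

Call:
apply_moves([
  [0.02, 0.06, 0, 0, 0, 0],
  [0.03, 0.12, 0, 0, 0, 0],
])

```text
t: 38.2
ee_pos: [0.472, -0.2288, 0.0942]
eef_rot: [-3.136, -0.069, 0.007]
ft_force: [-10.6, 27.7, 16.5]
width: 0.0008
grasp_force: 14.3
```

```bash
python3 latch.py | sed -n '1p;16,30p'
```

```text
38.2 [ 0.472 -0.229  0.094] [-179.691    0.252    2.51 ] [-10.636  27.687  16.509] [ 0.207  0.343  0.225  1.938 -0.101  0.878 -1.042]
96 [ 0.474 -0.233  0.096] [ 0.09  0.17 -0.07]
lid_edge [[(array([260.5, 142.9]), 0.7), (array([183.1, 136.1]), 0.18)], [(array([280.2, 265.4]), 0.8), (array([328.2, 201.3]), 0.48)]] (array([ 0.432, -0.261,  0.116]), [1.9, 1.9])
latch_tip [[(array([184. , 136.7]), 0.7), (array([206.6, 175.3]), 0.57)], [(array([299.4, 256.2]), 0.48)]] (array([ 0.563, -0.319,  0.177]), [84.1, 84.1])
latch_pivot [[], [(array([273.5, 263.4]), 0.7)]]
```

Hard stop reached. Back off sideways, then up and clear.

Call:
apply_moves([
  [0, -0.3, 0, 0, 0, 0],
  [0, -0.7, 0, 0, 0, 0],
  [0, -0.7, -1.5, 0, 0, 0],
  [0, -0.7, -3.5, 0, 0, 0],
  [0, -0.7, -5, 0, 0, 0],
])

```text
t: 39.22
ee_pos: [0.4726, -0.2149, 0.2216]
eef_rot: [3.14, 0.066, -0.0]
ft_force: [-0.7, 1.0, -0.3]
width: -0.0001
grasp_force: 0.0
```

Call:
apply_moves([
  [0, -2, 0, 0, 0, 0],
  [0, -4, 0, 0, 0, 0],
  [0, -6, 0, 0, 0, 0],
  [0, -7, 0, 0, 0, 0],
  [0, -7, 0, 0, 0, 0],
])

```text
t: 39.85
ee_pos: [0.4651, -0.0384, 0.2197]
eef_rot: [-3.141, -0.07, 0.001]
ft_force: [0.8, -0.9, -0.2]
width: 0.0005
grasp_force: 0.0
```

Run:
```python
from h import *
np.set_printoptions(precision=3,suppress=True)
P={n:imaging.snapshot(n) for n in('scene','side')}
Rc=R.from_euler('z',2.4,degrees=True);C=np.array([.54,-.2465,0])
print('expect tip',C+Rc.apply([-.042,0,.133]),'edge',C+Rc.apply([-.1,0,.12]))
for q in('lid_edge','latch_tip','latch_pivot','tray_grip','tray_lip','spraycan','bin_a','carton'):
    c=[finder.place_of(P[n],q) for n in P];print(q,[[(np.round(d['at']).tolist(),round(d['p'],2)) for d in x[:2]] for x in c],tri([(P[n],x[0]['at']) for n,x in zip(P,c)]) if all(c) else '')
# dark bar orientation from both views, at z=.142
for n in P:
    im=P[n]['image'];m=np.zeros(im.shape[:2],np.uint8)
    poly=[proj(P[n],C+Rc.apply([x,y,.14])) for x,y in((-.16,-.07),(-.16,.1),(0,.1),(0,-.07))]
    cv2.fillConvexPoly(m,np.array(poly).astype(np.int32),1)
    g=((im.max(2)<75)&(m>0)).astype(np.uint8);k,l,st,ce=cv2.connectedComponentsWithStats(g)
    for i in range(1,k):
        if st[i,4]>40:
            W=np.array([Rc.inv().apply(atz(P[n],p[::-1],.14)-C)[:2] for p in np.argwhere(l==i)]);v=np.linalg.svd(W-W.mean(0))[2][0]
            print(n,st[i],W.mean(0),W.min(0),W.max(0),'dir',np.degrees(np.arctan2(v[1],v[0])))
```

```text
expect tip [ 0.498 -0.248  0.133] edge [ 0.44  -0.251  0.12 ]
lid_edge [[([259.0, 144.0], 0.72)], [([283.0, 262.0], 0.96), ([298.0, 251.0], 0.39)]] (array([ 0.441, -0.256,  0.12 ]), [3.1, 3.1])
latch_tip [[], [([340.0, 245.0], 0.6), ([300.0, 254.0], 0.5)]] 
latch_pivot [[([262.0, 140.0], 0.59)], [([272.0, 261.0], 0.54)]] (array([ 0.42 , -0.252,  0.131]), [7.0, 7.0])
tray_grip [[([334.0, 290.0], 0.63), ([418.0, 254.0], 0.61)], [([187.0, 174.0], 0.75), ([255.0, 165.0], 0.72)]] (array([0.382, 0.278, 0.041]), [130.3, 130.3])
tray_lip [[([327.0, 285.0], 0.88), ([427.0, 286.0], 0.66)], [([194.0, 181.0], 0.68)]] (array([0.391, 0.25 , 0.029]), [122.3, 122.3])
spraycan [[([221.0, 280.0], 0.86)], [([330.0, 199.0], 0.8), ([264.0, 147.0], 0.6)]] (array([0.749, 0.048, 0.009]), [0.9, 0.9])
bin_a [[([252.0, 340.0], 0.71)], [([309.0, 170.0], 0.9)]] (array([ 0.753,  0.242, -0.   ]), [8.2, 8.2])
carton [[([184.0, 136.0], 0.68), ([340.0, 307.0], 0.42)], [([367.0, 347.0], 0.82), ([206.0, 152.0], 0.62)]] (array([ 0.591, -0.542,  0.001]), [4.4, 4.4])
scene [244 137  26  15 132] [-0.084  0.01 ] [-0.133 -0.001] [-0.042  0.02 ] dir -1.0372829461736572
side [270 255  29  12  85] [-0.096 -0.016] [-0.141 -0.022] [-0.049 -0.005] dir 179.70708319952197
```

```bash
python3 -c "
from station import arm;print(arm.hand_in())"
```

```text
the job is handed in; nothing more can be done
None
```

The job is handed in at about 40 s: the three pieces are in the crate, the empty tray is flat on its mat, and the lid is shut with the turnbutton square across its edge. The first grasp closed just above the bar without moving the tray, and pressing the lid shut peaked at about 55 N through the fingertips. The bystanders I re-measured (spray can, bin, carton) had not moved.

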